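Close, bolt and start the bench analyser

ROBOT

A 7-joint arm with a two-finger parallel gripper is mounted at the origin on a cart in front of the work surface, level with it; the furniture and walls round the work are solid. World frame = base frame: x ahead of the robot, y to its left, z up, the work surface at z = 0. Lengths are in m, angles in rad, forces in N, time in s.
With the tool pointing down it reaches from about 0.4 to 0.85 m from the base axis. Payload 10.4 kg.
Tool frame: the origin (TCP) lies between the finger pads; the fingertips stand 8 mm ahead of it and the grasp point (between the pads) lies 11 mm behind it; z points along the fingers, x is the direction in which the jaws open and shut, and the axes are right-handed (so a half turn about z gives the same grasp; the last joint's range is limited). The gripper opens to 87 mm and grips with 3 to 60 N. Pads are 19 mm wide; open, the fingers measure 117 mm over their backs; the gripper's body (75 mm by 190 mm) begins 51 mm behind the grasp point.
Start: joints at [1.287, 0.332, -0.065, 1.46, 0.022, 1.35, -0.088], TCP at [0.161, -0.604, 0.231] pointing down, gripper open.
Joint ranges: [-2.6, 2.6], [-0.5, 2.12], [-1.47, 1.34], [0.16, 2.42], [-1.27, 4.41], [0.06, 2.06], [-2.6, 2.6]. Speed limits (rad/s): [2.22, 2.22, 2.79, 2.79, 3.14, 3.14, 3.14].

INTERFACE

Orientations are given as a unit quaternion [x, y, z, w].
In Python, from bench import r, viewer gives the robot as it stands.
- The arm moves only by the tool apply_moves, never from a script. Its argument "increments" is a list of rows, each an object with "grip": the closure in counts, from 0 (fully open) to 255 (shut); "xyz": the shift along the tool's x, y, z in mm, a list of three; "rotation": the turn, a rotation vector about the tool's x, y, z in degrees, a list of three. A call has 1 to 5 rows; each row is the pose to reach, as a shift and turn from the pose measured when the call began, along the tool's axes at that moment; what a row does not reach only later rows make up. A row lasts 1/8 s, in which the tool goes at most 62.5 mm and 10.7 degrees, less where a joint would pass 70% of its speed; a pose out of reach is approached as far as the arm can. A call with a gripper value outside its range is refused whole. The fingers move at their own pace and stop on an object; "squeeze" is the grip in N (left out, the last holds). Time passes only in rows, so rows that repeat a pose let the fingers close. It gives the time, the measured TCP pose, the force and the opening at its end, in the units of the state.
- r.read_state(): the state, without advancing time (a new reading comes with each control period).
- viewer.camera(name): name is "scene" or "top" or "wrist"; returns a dict with "img" (400x640x3 uint8, blue, green, red), "range_z" (400x640 float32, m along the optical axis (not along the pixel's ray), 0 where there is no reading), "vertical_fov" (degrees; the focal length in pixels is half the picture's height over the tangent of half this angle, whatever the lens; pixels are square), "cx", "cy" (the principal point, pixels), "rvec" (rotation vector, rad) and "tvec" (3), from world to camera coordinates, as OpenCV has them. Camera axes: x right, y down, z forward; pixel columns grow to the right and rows downward; lengths in m; the calibration is good to about 2 mm. The wrist camera is an equidistant fisheye: a pixel r from the principal point sees the ray r / f radians off the axis. A picture is of the moment at which its call begins.
- r.close_job(): hands the job in, once; it reports no verdict.
The state is a dict: "time": time; "joint_positions": joint angles; "joint_vel": joint speeds; "joint_torque": joint torques, N m; "ee_pos": TCP position; "eef_rot": TCP orientation; "ft_force": force on the tool from outside, world axes, zero at the start; "torque": the same for the moment, N m; "width": finger opening in m.
Only numpy, scipy, OpenCV 4.12 (cv2) and the standard library are available. Lean on these libraries where they do the work, as an engineer would, in place of code of your own. Each camera call takes 0.05 s, during which the arm holds its last target.

TASK

The black specimen is already in the chamber of the bench analyser. Using only the fingertips, ease the lid shut without slamming it, push the locking bolt by its black thumb tab all the way through the keeper on the lid, and then press the green start key down and let it come up again. Do not press the red stop key, start the analyser before it is bolted or move the bolt across while the lid is up, and leave the specimen and the other things on the bench where they are.

Things in the scene. Friction and masses are not known exactly. Their poses are not given: they have to be found in the camera images.
- analyser: pale blue-grey bench-top analyser with a dark grey base, fixed, 220 (x) x 320 (y) x 95 mm high to its deck. Origin: centre of its underside, on the bench; x to its back (hinge side), y to its left, its front towards the robot. Offsets below in 'its frame' are along these axes. Left: the chamber; right: two keys and, behind them, a slanted display (x 62 to 98, y -145 to -63, up to 117 mm high)
- lid (a joint): chamber lid angle, rad: 0 shut, 1.57 upright; starts 1.15 to 1.5. A stiff friction hinge holds it where it is left; 2 to 5 N at lid_push swings it shut. Flat shell, 150 mm from hinge to front edge, 186 mm wide; outer face 21 mm above the hinge axis when shut, inner face level with the axis. A steel keeper 16 mm wide stands 35 mm out from the middle of its front edge
- lid_hinge (a point): middle of the lid's hinge axis, at (85, 50, 97) mm in the analyser's frame; the axis runs along the analyser's y
- lid_push (a point): a good place to push the lid: on its outer face (the top when shut, the back when upright), mid-width, 120 mm from the hinge axis; turns with the lid. Lid shut, it lies at (-35, 50, 118) mm in the analyser's frame
- bolt (a joint): travel of the locking bolt, m: 0 drawn back, 0.036 fully home (end stop); starts at 0 to 0.006. It slides to the left (the analyser's +y) on the deck in front of the lid, friction about 2.5 N, and stays where it is left. Home, its steel bar stands right through the keeper of the shut lid
- bolt_tab (a point): middle of the top of the bolt's upright black thumb tab, at (-90, -24 + travel, 128) mm in the analyser's frame. The tab is 18 (x) x 10 (y) mm and stands 24 mm clear of the low rails beside it, whose tops are 103.5 mm above the bench; push on its right (-y) face, where the deck is free but for the rails
- start (a joint): travel of the green start key, m: 0 up, 0.004 fully down, which takes about 5 N; springs back
- start_top (a point): middle of the top of the round green start key (26 mm across) on the right part of the deck, nearer the robot; pressed straight down
- stop (a joint): travel of the red stop key, m: 0 up, 0.004 down; not to be pressed
- stop_top (a point): middle of the top of the round red stop key (26 mm across), 66 mm behind the green one
- specimen_center (a point): centre of the black cylindrical specimen mount, 30 mm across, 18 mm high, loose on a low stage in the chamber (130 x 160 mm, 40 mm deep, open when the lid is up); its top lies 18 mm below the deck, so the lid clears it
- vial_blue: cream vial with a blue cap, 23 mm across, 48 mm high, standing loose to the right of the analyser; origin at its foot
- vial_white: cream vial with a white cap, 23 mm across, 48 mm high, standing loose to the right of the analyser; origin at its foot
- specimen_case: closed flat case, 96 x 128 x 38 mm, loose, to the left of the analyser; origin under its centre
- cream_mount: cream specimen mount, 30 mm across, 14 mm high, loose on the bench; origin under its centre
- tweezers: steel tweezers 120 mm long, 10 mm high, loose, on the right; origin under the centre
- marker: white marker pen 135 mm long, 16 mm high, loose, on the left; origin under the centre

How it is judged:
By the outcome, as a careful person would: the job done as asked, in the order asked, and still so for the second after the job is handed in, with the robot touching nothing.
It also fails if it takes over 51 s, if anything falls off the work surface, if the arm or the gripper's body presses on something with over 40 N, if the wrist force passes 120 N, or if a joint passes its speed limit or range.

## Working session

There is one attempt and no reset: what is moved stays moved. The work goes in short steps, Python scripts to look and compute and a tool call to move; the robot and the scene stay as the last step left them, time stands still between calls to the robot, and variables do not carry over. Pictures are saved under pics/ and viewed, and the job is handed in when it is done.

Besides the shell and the picture viewer there is one more tool, called as a command line: name --argument value ..., lists and objects as JSON in quotes. apply_moves: Moves the arm, as the interface text tells. Its arguments: {"type":"object","properties":{"increments":{"type":"array","items":{"type":"object","properties":{"grip":{"type":"number"},"xyz":{"type":"array","items":{"type":"number"}},"rotation":{"type":"array","items":{"type":"number"}}}}},"squeeze":{"type":"number"}},"required":["increments"]}

```bash
mkdir -p pics
cat > h.py <<'E'
import numpy as np,cv2
from bench import r,viewer
def cam(n):
    c=viewer.camera(n);c['R']=cv2.Rodrigues(np.array(c['rvec'],float))[0];c['t']=np.array(c['tvec'],float).reshape(3)
    c['f']=200/np.tan(np.radians(c['vertical_fov'])/2);return c
def unproj(c,u,v,z=None):
    # world points from depth (z=None) or from world plane height z (pinhole cams)
    u=np.asarray(u,float);v=np.asarray(v,float)
    d=np.stack([(u-c['cx'])/c['f'],(v-c['cy'])/c['f'],np.ones_like(u)],-1)
    o=-c['R'].T@c['t'];dw=d@c['R']
    if z is None:
        return o+dw*c['range_z'][v.astype(int),u.astype(int)][...,None]
    return o+dw*((z-o[2])/dw[...,2])[...,None]
E
python3 - <<'E'
from h import *
print({k:(np.round(v,4).tolist() if k!='t' else v) for k,v in r.read_state().items()})
for n in ['scene','top']:
    c=cam(n);cv2.imwrite(f'pics/{n}0.png',c['img']);np.savez(f'{n}0.npz',**c);print(n,c['f'],c['cx'],c['cy'],-c['R'].T@c['t'])
E
```

```text
{'time': 0.0, 'joint_positions': [1.2874, 0.3328, -0.0647, 1.4609, 0.0216, 1.3499, -0.0885], 'joint_vel': [-0.0002, 0.0014, 0.001, -0.0009, -0.0002, -0.0004, -0.0002], 'joint_torque': [-0.0004, -62.3265, 0.0242, -38.9882, -0.0615, 0.04, 0.0002], 'ee_pos': [0.161, -0.6035, 0.2298], 'eef_rot': [0.7931, -0.6092, -0.0006, -0.0004], 'ft_force': [0.2085, -0.1517, -0.5747], 'torque': [-0.0062, -0.0002, -0.0228], 'width': 0.0871}
scene 449.795889172498 320.6664101884684 198.64640839540994 [-0.01732613  0.84932063  1.02783839]
top 410.82076278330464 320.0529881765615 197.35149551659012 [0.38899342 0.0468799  1.55362711]
```

View pics/scene0.png

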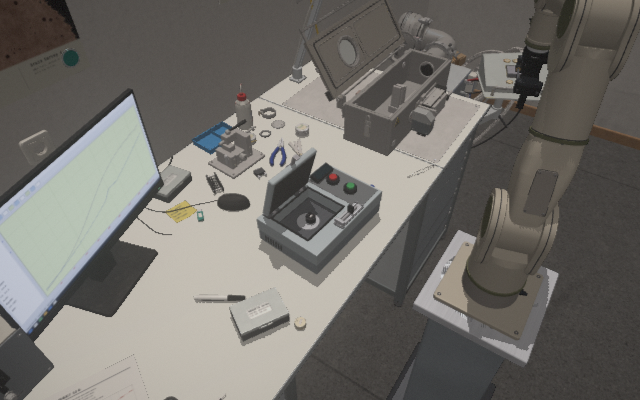

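View pics/top0.png

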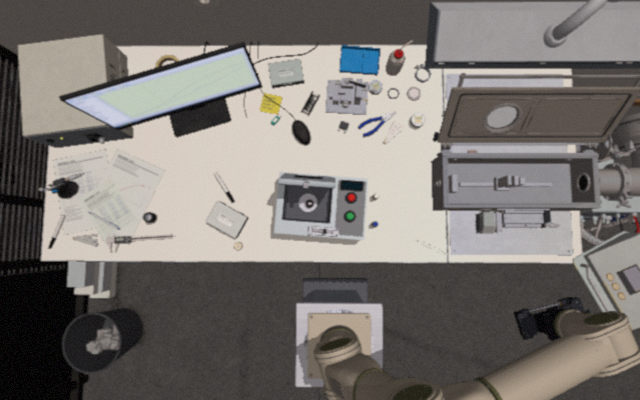

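Scene: the analyser is centred near (320,208) in the top view, with the lid upright, the red key at (351,198), the green key at (350,215) and the bolt at about (322,231). Next I'll measure these.

Run:
```python
from h import *
def key(c,lo,hi,box):
    hsv=cv2.cvtColor(c['img'],cv2.COLOR_BGR2HSV);m=cv2.inRange(hsv,lo,hi)
    mm=np.zeros_like(m);x0,y0,x1,y1=box;mm[y0:y1,x0:x1]=m[y0:y1,x0:x1]
    n,l,s,ce=cv2.connectedComponentsWithStats(mm);i=1+np.argmax(s[1:,4]);return ce[i],s[i],l==i
T=dict(np.load('top0.npz'));S=dict(np.load('scene0.npz'))
boxes={'top':(335,185,370,230),'scene':(320,165,365,200)}
def ray(c,p):
    d=np.array([(p[0]-c['cx'])/c['f'],(p[1]-c['cy'])/c['f'],1])@c['R'];return -c['R'].T@c['t'],d/np.linalg.norm(d)
for nm,lo,hi in [('green',(50,90,50),(90,255,255)),('red',(0,120,80),(8,255,255))]:
    rs=[]
    for n,c in (('top',T),('scene',S)):
        p,s,m=key(c,lo,hi,boxes[n]);v,u=np.nonzero(m)
        print(nm,n,p,s,np.median(unproj(c,u,v),0),unproj(c,p[0],p[1],0.1));rs.append(ray(c,p))
    A=sum(np.eye(3)-np.outer(d,d) for o,d in rs);b=sum((np.eye(3)-np.outer(d,d))@o for o,d in rs);print('tri',np.linalg.solve(A,b))
for n,c,b in (('top',T,(255,160,395,255)),('scene',S,(240,140,400,280))):
    x0,y0,x1,y1=b;cv2.imwrite(f'pics/{n}_z.png',cv2.resize(c['img'][y0:y1,x0:x1],None,fx=5,fy=5,interpolation=cv2.INTER_CUBIC))
# top height map of analyser
v,u=np.mgrid[160:255,255:395];P=unproj(T,u.ravel(),v.ravel()).reshape(95,140,3)
np.save('P.npy',P)
m=((P[...,2]>0.085)&(P[...,2]<0.105)).astype(np.uint8)
cv2.imwrite('pics/hm.png',cv2.resize(np.clip(P[...,2]/0.3*255,0,255).astype(np.uint8),None,fx=5,fy=5,interpolation=0))
m=(P[...,2]>0.07).astype(np.uint8)
cn=max(cv2.findContours(m,0,2)[0],key=cv2.contourArea)
pts=P[m>0];q=pts[pts[:,2]<0.105];print(cv2.minAreaRect(q[:,:2].astype(np.float32)))
```

```text
green top [349.61111111 215.61111111] [346 212   8   8  54] [ 0.46490111 -0.03742779  0.11306996] [ 0.46666697 -0.03710811  0.1       ]
green scene [349.96969697 185.06060606] [346 183   8   5  33] [ 0.46832904 -0.03299615  0.11515105] [ 0.47653578 -0.04749203  0.1       ]
tri [ 0.4676746  -0.03543113  0.11337637]
red top [351.11363636 196.97727273] [348 193   7   9  44] [ 0.5314574  -0.04166216  0.11268922] [ 0.53290079 -0.04268611  0.1       ]
red scene [332.64285714 176.4047619 ] [329 174   8   6  42] [ 0.53289771 -0.03720808  0.11474916] [ 0.54234891 -0.05156934  0.1       ]
tri [ 0.5334732  -0.04101343  0.11174441]
((0.5033562779426575, 0.06291955709457397), (0.320394903421402, 0.2206052988767624), 85.708251953125)
```

View pics/top_z.png

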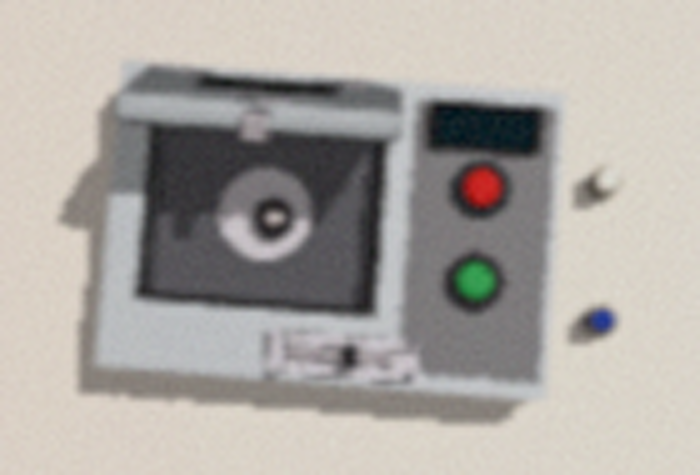

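View pics/scene_z.png

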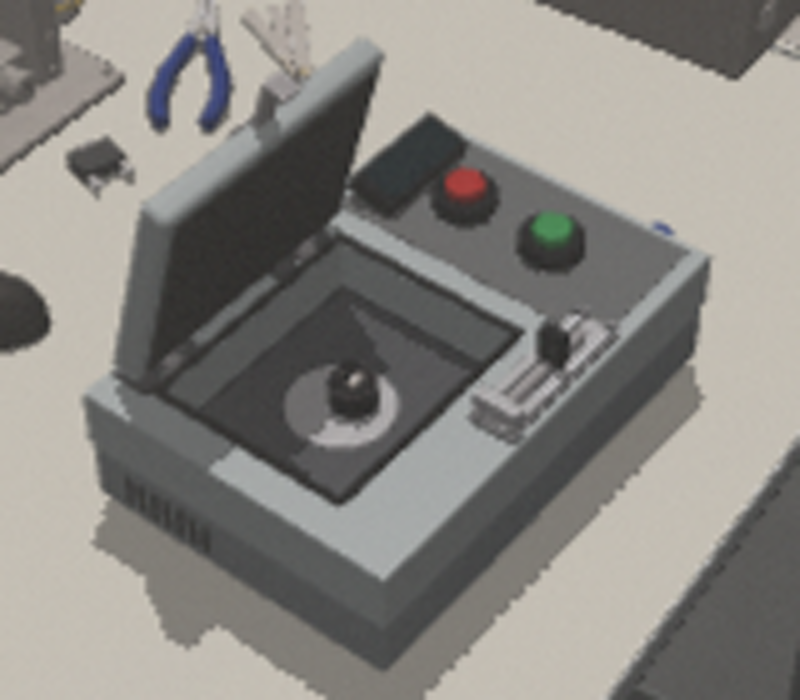

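Run:
```python
from h import *
T=dict(np.load('top0.npz'));S=dict(np.load('scene0.npz'))
def allP(c):
    v,u=np.mgrid[0:400,0:640];return unproj(c,u.ravel(),v.ravel()).reshape(400,640,3)
PT,PS=allP(T),allP(S)
th=np.radians(-4.6);ax=np.array([np.cos(th),np.sin(th),0]);ay=np.array([-np.sin(th),np.cos(th),0]);O=np.array([.5034,.063,0])
def A(P):
    d=P-O;return np.stack([d@ax,d@ay,d[...,2]],-1)
for n,P in (('top',PT),('scene',PS)):
    a=A(P);z=a[...,2]
    deck=(abs(z-.095)<.008)&(abs(a[...,0])<.14)&(abs(a[...,1])<.19)
    q=a[deck];print(n,'deck z',np.median(q[:,2]),'x',np.percentile(q[:,0],[.5,99.5]),'y',np.percentile(q[:,1],[.5,99.5]))
    # front edge at left and right
    for lo,hi in((-.15,-.1),(-.1,0),(0,.1),(.1,.15)):
        s=q[(q[:,1]>lo)&(q[:,1]<hi)];print('  front',lo,np.percentile(s[:,0],2))
    for lo,hi in((-.1,-.05),(-.05,0),(0,.05)):
        s=q[(q[:,0]>lo)&(q[:,0]<hi)];print('  sides',lo,np.percentile(s[:,1],[1,99]))
    lid=(z>.13)&(z<.235)&(abs(a[...,1]-.05)<.08)&(abs(a[...,0]-.05)<.09);q=a[lid]
    print('lid n',len(q))
    if len(q)>20:
        # fit x vs z
        k=np.polyfit(q[:,2],q[:,0],1);res=q[:,0]-np.polyval(k,q[:,2])
        for _ in range(3):
            g=abs(res)<.006;k=np.polyfit(q[g,2],q[g,0],1);res=q[:,0]-np.polyval(k,q[:,2])
        print('x at z=.097',np.polyval(k,.097),'angle',np.pi/2+np.arctan(k[0]),g.sum())
    t=(z>.12)&(z<.137)&(abs(a[...,0]+.09)<.02)&(abs(a[...,1]+.02)<.03);print('tab',t.sum(),a[t].mean(0) if t.any() else None)
    k2=(z>.235)&(z<.32)&(abs(a[...,1]-.05)<.12)&(abs(a[...,0])<.14);q=a[k2];print('lid top',len(q),q.min(0),q.max(0))
# machine on right heights
m=(PT[...,1]<-.2)&(PT[...,1]>-.9)&(PT[...,0]>.25)&(PT[...,0]<.7);q=PT[m];
for x in np.arange(.25,.7,.05):
    s=q[abs(q[:,0]-x)<.025]; print(round(x,2),[ (round(float(y),2),round(float(np.percentile(s[abs(s[:,1]-y)<.05][:,2],99)),2)) for y in (-.25,-.35,-.45,-.55) if (abs(s[:,1]-y)<.05).any()])
```

```text
top deck z 0.09439100495881192 x [-0.10978847  0.10898282] y [-0.15910444  0.15912172]
  front -0.15 -0.1068344192849691
  front -0.1 -0.10728371985937286
  front 0 -0.10975327271456142
  front 0.1 -0.10886789813866776
  sides -0.1 [-0.15747957  0.15660846]
  sides -0.05 [-0.15865321  0.15848526]
  sides 0 [-0.15803376  0.15950299]
lid n 174
x at z=.097 0.10645304343133714 angle 1.310414845029677 169
tab 15 [-0.09032169 -0.020552    0.1268518 ]
lid top 399 [ 0.03774135 -0.04138838  0.23528418] [0.07112172 0.14337048 0.28852789]
scene deck z 0.09593417076696342 x [-0.10780592  0.1085198 ] y [-0.15473863  0.16545756]
  front -0.15 -0.10546800408260538
  front -0.1 -0.1058693877953715
  front 0 -0.10721254483092964
  front 0.1 -0.10791324604987838
  sides -0.1 [-0.15225232  0.1637628 ]
  sides -0.05 [-0.15403925  0.16531859]
  sides 0 [-0.15286465  0.16548637]
lid n 701
x at z=.097 0.088121591216895 angle 1.3131690784760255 701
tab 26 [-0.0874487  -0.01510323  0.12591617]
lid top 531 [ 0.04045856 -0.03639971  0.2351771 ] [0.07336197 0.14832349 0.28771536]
0.25 []
0.3 [(-0.25, 0.01), (-0.35, 0.01), (-0.45, 0.01), (-0.55, 0.01)]
0.35 [(-0.25, 0.01), (-0.35, 0.01), (-0.45, 0.01), (-0.55, 0.01)]
0.4 [(-0.25, 0.01), (-0.35, 0.01), (-0.45, 0.1), (-0.55, 0.12)]
0.45 [(-0.25, 0.01), (-0.35, 0.01), (-0.45, 0.12), (-0.55, 0.14)]
0.5 [(-0.25, 0.01), (-0.35, 0.16), (-0.45, 0.16), (-0.55, 0.16)]
0.55 [(-0.25, 0.01), (-0.35, 0.16), (-0.45, 0.06), (-0.55, 0.13)]
0.6 [(-0.25, 0.01), (-0.35, 0.16), (-0.45, 0.07), (-0.55, 0.15)]
0.65 [(-0.25, 0.01), (-0.35, 0.16), (-0.45, 0.16), (-0.55, 0.16)]
```

```bash
cat >> h.py <<'E'
from scipy.spatial.transform import Rotation as Ro
YAW=np.radians(-4.5);O=np.array([.5045,.0655,0])
RA=Ro.from_euler('z',YAW).as_matrix()
def W(a): return O+RA@(np.asarray(a,float)/1000)
def Rt(alpha_deg):
    # tool pointing down, tool x along -analyser y, tilted so fingers point to -x by alpha
    a=np.radians(alpha_deg);z=np.array([-np.sin(a),0,-np.cos(a)]);x=np.array([0,-1.,0]);y=np.cross(z,x)
    return RA@np.stack([x,y,z],1)
def lidpose(th,alpha,gap=0,r_=125,y=50,hw=9.5):
    P=np.array([85-r_*np.cos(th)+21*np.sin(th),y,97+r_*np.sin(th)+21*np.cos(th)])
    n=np.array([np.sin(th),0,np.cos(th)]);P=P+gap*n
    a=np.radians(alpha);z=np.array([-np.sin(a),0,-np.cos(a)]);f=np.array([-np.cos(a),0,np.sin(a)])
    s=1 if np.degrees(th)>alpha else -1
    return W(P-s*hw*f-8*z),Rt(alpha)
def rows(poses,st=None):
    st=st or r.read_state();p0=np.array(st['ee_pos']);R0=Ro.from_quat(st['eef_rot']).as_matrix()
    for p,R in poses:
        d=R0.T@(np.asarray(p)-p0)*1000;w=Ro.from_matrix(R0.T@R).as_rotvec(degrees=True)
        print('xyz',np.round(d,1).tolist(),'rot',np.round(w,1).tolist())
def status():
    s=r.read_state();p=np.array(s['ee_pos']);a=RA.T@(p-O)*1000
    print('t',round(s['time'],2),'tcp',np.round(p,4),'anal',np.round(a,1),'F',np.round(s['ft_force'],1),'w',round(s['width'],4),'q',np.round(s['joint_positions'],2));return s
E
python3 - <<'E'
from h import *
s=status();R0=Ro.from_quat(s['eef_rot']).as_matrix()
rows([((.2,-.5,.36),R0),((.30,-.34,.40),Rt(0)),((.46,-.12,.42),Rt(0)),((.6,.1,.42),Rt(0))])
print(lidpose(1.312,15,20),W([74.6,50,218]))
E
```

```text
t 0.1 tcp [ 0.1611 -0.6035  0.2298] anal [-289.9 -693.9  229.8] F [0.4 0.  0.3] w 0.0871 q [ 1.29  0.33 -0.06  1.46  0.02  1.35 -0.09]
xyz [-90.1, -64.3, -130.0] rot [0.0, 0.0, 0.0]
xyz [-219.0, -202.2, -169.9] rot [0.0, 0.1, 19.4]
xyz [-390.3, -413.5, -189.7] rot [0.0, 0.1, 19.4]
xyz [-566.7, -605.5, -189.5] rot [0.0, 0.1, 19.4]
(array([0.61199454, 0.10719461, 0.23359857]), array([[-0.0784591 , -0.9629482 , -0.25802119],
       [-0.99691733,  0.07578567,  0.02030671],
       [ 0.        ,  0.25881905, -0.96592583]])) [0.58279299 0.10949282 0.218     ]
```

apply_moves --increments '[{"grip": 255, "xyz": [-30, -21, -45], "rotation": [0, 0, 0]}, {"grip": 255, "xyz": [-60, -43, -90], "rotation": [0, 0, 0]}, {"grip": 255, "xyz": [-95, -75, -130], "rotation": [0, 0, 5]}, {"grip": 255, "xyz": [-135, -115, -145], "rotation": [0, 0, 12]}, {"grip": 255, "xyz": [-175, -155, -160], "rotation": [0, 0, 19]}]' --squeeze 10

```text
time: 0.72
ee_pos: [0.2664, -0.393, 0.3906]
eef_rot: [-0.68, 0.733, 0.0, 0.0]
ft_force: [1.0, -0.9, 0.4]
width: 0.0451
```

Run:
```python
from h import *
s=status()
rows([((.30,-.34,.40),Rt(0)),((.46,-.12,.42),Rt(0)),((.6,.1,.42),Rt(0))])
```

```text
t 0.72 tcp [ 0.2664 -0.393   0.3906] anal [-201.4 -475.8  390.6] F [ 1.  -0.9  0.4] w 0.0451 q [ 1.09 -0.03 -0.2   1.54 -0.01  1.63 -0.76]
xyz [-55.4, -29.5, -9.4] rot [0.0, 0.1, 0.2]
xyz [-286.8, -172.6, -29.3] rot [0.0, 0.1, 0.2]
xyz [-516.6, -295.7, -29.1] rot [0.0, 0.1, 0.2]
```

apply_moves --increments '[{"grip": 255, "xyz": [-50, -28, -9]}, {"grip": 255, "xyz": [-97, -58, -15]}, {"grip": 255, "xyz": [-145, -88, -22]}, {"grip": 255, "xyz": [-195, -118, -28]}, {"grip": 255, "xyz": [-245, -148, -30]}]'

```text
$.increments[0]: bad value
```

Run:
```python
from h import *
s=status()
p,R=lidpose(1.312,15,20)
rows([((.54,.02,.42),Rt(0)),(p+[0,0,.19],R),(p,R)])
```

```text
t 0.72 tcp [ 0.2664 -0.393   0.3906] anal [-201.4 -475.8  390.6] F [ 1.  -0.9  0.4] w 0.0451 q [ 1.09 -0.03 -0.2   1.54 -0.01  1.63 -0.76]
xyz [-432.4, -241.9, -29.2] rot [0.0, 0.1, 0.2]
xyz [-524.7, -307.1, -32.7] rot [-15.0, 0.0, 0.2]
xyz [-524.5, -307.2, 157.3] rot [-15.0, 0.0, 0.2]
```

Rotation must be present in every row.

apply_moves --increments '[{"grip": 255, "xyz": [-50, -28, -9], "rotation": [0, 0, 0]}, {"grip": 255, "xyz": [-97, -58, -15], "rotation": [0, 0, 0]}, {"grip": 255, "xyz": [-145, -88, -22], "rotation": [0, 0, 0]}, {"grip": 255, "xyz": [-195, -118, -28], "rotation": [0, 0, 0]}, {"grip": 255, "xyz": [-245, -148, -30], "rotation": [0, 0, 0]}]'

```text
time: 1.35
ee_pos: [0.4331, -0.1581, 0.421]
eef_rot: [-0.68, 0.733, 0.0, 0.0]
ft_force: [1.0, -0.9, 0.1]
width: 0.0017
```

Run:
```python
from h import *
s=status()
p,R=lidpose(1.312,15,20)
rows([((.54,.02,.42),Rt(0)),(p+[0,0,.19],R),(p,R)])
```

```text
t 1.35 tcp [ 0.4331 -0.1581  0.421 ] anal [ -53.7 -228.5  421. ] F [ 1.  -0.9  0.1] w 0.0017 q [ 0.81 -0.04 -0.53  1.49 -0.02  1.69 -1.37]
xyz [-185.7, -93.2, 1.1] rot [-0.0, 0.0, 0.2]
xyz [-278.0, -158.5, -2.5] rot [-15.0, 0.0, 0.2]
xyz [-277.9, -158.5, 187.5] rot [-15.0, 0.0, 0.2]
```

apply_moves --increments '[{"grip": 255, "xyz": [-52, -30, -5], "rotation": [0, 0, 0]}, {"grip": 255, "xyz": [-104, -60, -5], "rotation": [-3, 0, 0]}, {"grip": 255, "xyz": [-156, -90, -5], "rotation": [-7, 0, 0]}, {"grip": 255, "xyz": [-208, -120, -5], "rotation": [-11, 0, 0]}, {"grip": 255, "xyz": [-260, -152, -5], "rotation": [-15, 0, 0]}]'

```text
time: 1.98
ee_pos: [0.5912, 0.0684, 0.422]
eef_rot: [-0.675, 0.727, 0.094, -0.079]
ft_force: [0.8, -2.9, -0.6]
width: 0.0005
```

Run:
```python
from h import *
s=status()
p,R=lidpose(1.312,15,22)
rows([(p+[0,0,.1],R),(p,R)])
c=cam('wrist');cv2.imwrite('pics/w1.png',c['img'])
```

```text
t 1.98 tcp [0.5912 0.0684 0.422 ] anal [ 86.2   9.7 422. ] F [ 0.8 -2.9 -0.6] w 0.0005 q [ 0.15  0.5  -0.55  0.91  0.15  2.02 -1.96]
xyz [-39.1, -40.7, 80.9] rot [-0.9, 0.7, 0.4]
xyz [-37.8, -65.1, 177.8] rot [-0.9, 0.7, 0.4]
```

View pics/w1.png

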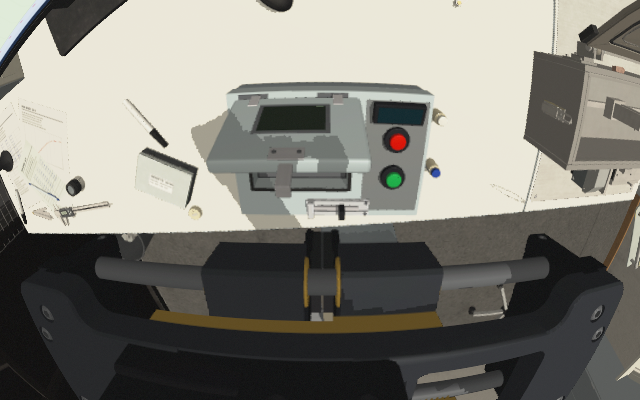

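apply_moves --increments '[{"grip": 255, "xyz": [-15, -20, 15], "rotation": [0, 0, 0]}, {"grip": 255, "xyz": [-30, -42, 40], "rotation": [0, 0, 0]}, {"grip": 255, "xyz": [-39, -50, 70], "rotation": [-1, 0, 0]}, {"grip": 255, "xyz": [-39, -55, 100], "rotation": [-1, 0, 0]}, {"grip": 255, "xyz": [-38, -60, 120], "rotation": [-1, 0, 0]}]'

```text
time: 2.65
ee_pos: [0.6231, 0.1084, 0.287]
eef_rot: [-0.675, 0.725, 0.102, -0.088]
ft_force: [0.7, 0.2, 0.1]
width: 0.0005
```

Run:
```python
from h import *
s=status()
p,R=lidpose(1.312,15,20)
rows([(p+[0,0,.03],R),(p,R)])
c=cam('wrist');cv2.imwrite('pics/w2.png',c['img'])
c=cam('scene');cv2.imwrite('pics/s2.png',cv2.resize(c['img'][80:300,220:460],None,fx=3,fy=2.7))
```

```text
t 2.65 tcp [0.6231 0.1084 0.287 ] anal [114.8  52.1 287. ] F [0.7 0.2 0.1] w 0.0005 q [ 0.11  0.59 -0.54  1.06  0.17  1.8  -2.01]
xyz [2.3, 4.3, 25.4] rot [0.5, 0.4, 0.5]
xyz [2.5, -3.7, 54.4] rot [0.5, 0.4, 0.5]
```

View pics/w2.png

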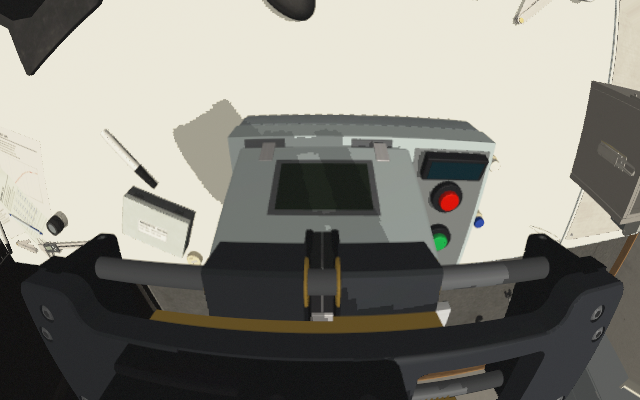

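View pics/s2.png

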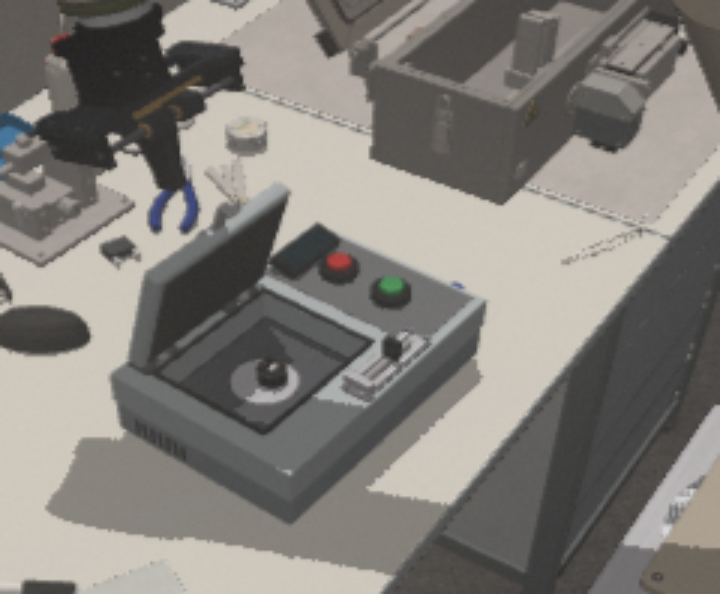

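The fingertips are behind and above the lid and clear of it (finger ends at about (180,185) in the scene crop). Next I'll go down to the push height.

apply_moves --increments '[{"grip": 255, "xyz": [2, 2, 20], "rotation": [0, 0, 0]}, {"grip": 255, "xyz": [2, -2, 40], "rotation": [0, 0, 0]}, {"grip": 255, "xyz": [2, -4, 52], "rotation": [0, 0, 0]}, {"grip": 255, "xyz": [2, -4, 52], "rotation": [0, 0, 0]}]'

```text
time: 3.25
ee_pos: [0.6124, 0.1069, 0.2351]
eef_rot: [-0.675, 0.725, 0.102, -0.09]
ft_force: [-0.2, -0.1, 0.4]
width: 0.0006
```

Run:
```python
from h import *
s=status()
rows([lidpose(1.312,15,g) for g in (15,10,5,2,-2)])
rows([lidpose(1.312-.035*i,15,0) for i in range(1,6)])
```

```text
t 3.25 tcp [0.6124 0.1069 0.2351] anal [104.4  49.7 235.1] F [-0.2 -0.1  0.4] w 0.0006 q [ 0.14  0.59 -0.55  1.18  0.17  1.69 -2.01]
xyz [-0.3, 4.4, 4.1] rot [0.6, 0.4, 0.4]
xyz [-0.3, 8.7, 6.6] rot [0.6, 0.4, 0.4]
xyz [-0.3, 13.0, 9.2] rot [0.6, 0.4, 0.4]
xyz [-0.3, 15.6, 10.7] rot [0.6, 0.4, 0.4]
xyz [-0.3, 19.0, 12.7] rot [0.6, 0.4, 0.4]
xyz [-0.4, 21.4, 13.3] rot [0.6, 0.4, 0.4]
xyz [-0.4, 25.5, 15.1] rot [0.6, 0.4, 0.4]
xyz [-0.4, 29.5, 17.1] rot [0.6, 0.4, 0.4]
xyz [-0.4, 33.4, 19.2] rot [0.6, 0.4, 0.4]
xyz [-0.4, 37.2, 21.4] rot [0.6, 0.4, 0.4]
```

apply_moves --increments '[{"grip": 255, "xyz": [0, 5, 4], "rotation": [0, 0, 0]}, {"grip": 255, "xyz": [0, 9, 6], "rotation": [0, 0, 0]}, {"grip": 255, "xyz": [0, 12, 8], "rotation": [0, 0, 0]}, {"grip": 255, "xyz": [0, 15, 10], "rotation": [0, 0, 0]}, {"grip": 255, "xyz": [0, 18, 12], "rotation": [0, 0, 0]}]'

```text
time: 3.88
ee_pos: [0.5922, 0.1084, 0.2288]
eef_rot: [-0.675, 0.726, 0.102, -0.089]
ft_force: [2.1, -0.3, 4.4]
width: 0.0005
```

Run:
```python
from h import *
s=status()
rows([lidpose(1.312-.035*i,15,0) for i in range(1,6)])
```

```text
t 3.88 tcp [0.5922 0.1084 0.2288] anal [ 84.1  49.6 228.8] F [ 2.1 -0.3  4.4] w 0.0005 q [ 0.16  0.54 -0.56  1.26  0.16  1.66 -2.02]
xyz [-0.4, 3.6, 1.9] rot [0.5, 0.4, 0.4]
xyz [-0.4, 7.6, 3.7] rot [0.5, 0.4, 0.4]
xyz [-0.4, 11.6, 5.6] rot [0.5, 0.4, 0.4]
xyz [-0.4, 15.6, 7.7] rot [0.5, 0.4, 0.4]
xyz [-0.4, 19.4, 9.9] rot [0.5, 0.4, 0.4]
```

apply_moves --increments '[{"grip": 255, "xyz": [0, 4, 1], "rotation": [0, 0, 0]}, {"grip": 255, "xyz": [0, 8, 3], "rotation": [0, 0, 0]}, {"grip": 255, "xyz": [0, 12, 5], "rotation": [0, 0, 0]}, {"grip": 255, "xyz": [0, 16, 7], "rotation": [0, 0, 0]}, {"grip": 255, "xyz": [0, 20, 10], "rotation": [0, 0, 0]}]'

```text
time: 4.5
ee_pos: [0.57, 0.1101, 0.2245]
eef_rot: [-0.675, 0.726, 0.102, -0.089]
ft_force: [1.1, 0.2, 2.5]
width: 0.0005
```

Run:
```python
from h import *
s=status()
rows([lidpose(1.137-.035*i,15,0) for i in range(1,6)])
c=cam('scene');cv2.imwrite('pics/s3.png',cv2.resize(c['img'][80:300,220:460],None,fx=3,fy=2.7))
```

```text
t 4.5 tcp [0.57   0.1101 0.2245] anal [ 61.8  49.6 224.5] F [1.1 0.2 2.5] w 0.0005 q [ 0.18  0.5  -0.57  1.33  0.14  1.63 -2.02]
xyz [-0.4, 2.8, 2.1] rot [0.5, 0.4, 0.4]
xyz [-0.4, 6.5, 4.6] rot [0.5, 0.4, 0.4]
xyz [-0.4, 10.1, 7.2] rot [0.5, 0.4, 0.4]
xyz [-0.5, 13.6, 9.9] rot [0.5, 0.4, 0.4]
xyz [-0.5, 17.0, 12.7] rot [0.5, 0.4, 0.4]
```

View pics/s3.png

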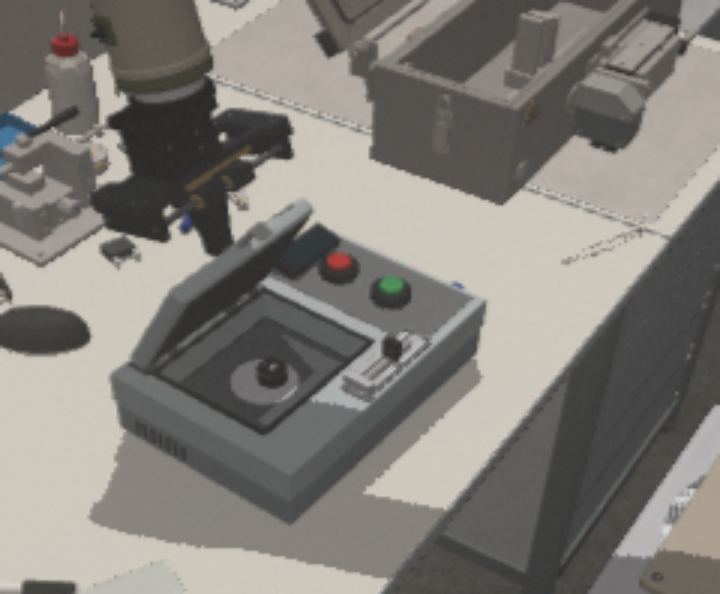

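The lid is following (front edge around (310,205) in the crop) and seems lower than the model says. I'll measure its angle.

```bash
cat >> h.py <<'E'
def lidang(n='scene'):
    c=cam(n);v,u=np.mgrid[0:400,0:640];P=unproj(c,u.ravel(),v.ravel())
    a=(P-O)@RA*1000
    return c,a
E
python3 - <<'E'
from h import *
c,a=lidang()
m=(a[:,2]>103)&(a[:,2]<235)&(a[:,1]>-25)&(a[:,1]<140)&(a[:,0]<84)&(a[:,0]>-70)
q=a[m];ang=np.degrees(np.arctan2(q[:,2]-97,85-q[:,0]));h,e=np.histogram(ang,bins=np.arange(0,90,3));print(list(zip(e.astype(int),h)))
E
```

```text
[(np.int64(0), np.int64(0)), (np.int64(3), np.int64(0)), (np.int64(6), np.int64(0)), (np.int64(9), np.int64(0)), (np.int64(12), np.int64(0)), (np.int64(15), np.int64(0)), (np.int64(18), np.int64(0)), (np.int64(21), np.int64(0)), (np.int64(24), np.int64(0)), (np.int64(27), np.int64(0)), (np.int64(30), np.int64(0)), (np.int64(33), np.int64(0)), (np.int64(36), np.int64(0)), (np.int64(39), np.int64(0)), (np.int64(42), np.int64(0)), (np.int64(45), np.int64(1)), (np.int64(48), np.int64(0)), (np.int64(51), np.int64(0)), (np.int64(54), np.int64(0)), (np.int64(57), np.int64(0)), (np.int64(60), np.int64(0)), (np.int64(63), np.int64(360)), (np.int64(66), np.int64(117)), (np.int64(69), np.int64(18)), (np.int64(72), np.int64(5)), (np.int64(75), np.int64(18)), (np.int64(78), np.int64(11)), (np.int64(81), np.int64(8)), (np.int64(84), np.int64(6))]
```

Depth gives about 65° (1.13 rad), which agrees with the model, so I'll carry on along the arc.

apply_moves --increments '[{"grip": 255, "xyz": [0, 4, 3], "rotation": [0, 0, 0]}, {"grip": 255, "xyz": [0, 8, 6], "rotation": [0, 0, 0]}, {"grip": 255, "xyz": [0, 12, 9], "rotation": [0, 0, 0]}, {"grip": 255, "xyz": [0, 16, 12], "rotation": [0, 0, 0]}, {"grip": 255, "xyz": [0, 20, 15], "rotation": [0, 0, 0]}]'

```text
time: 5.22
ee_pos: [0.5462, 0.1118, 0.2151]
eef_rot: [-0.675, 0.725, 0.102, -0.089]
ft_force: [2.2, -0.4, 0.1]
width: 0.0002
```

Run:
```python
from h import *
s=status()
rows([lidpose(.93-.04*i,15-1.0*i,0) for i in range(1,6)])
```

```text
t 5.22 tcp [0.5462 0.1118 0.2151] anal [ 37.9  49.5 215.1] F [ 2.2 -0.4  0.1] w 0.0002 q [ 0.19  0.45 -0.58  1.41  0.12  1.59 -2.02]
xyz [-0.5, 3.3, 3.3] rot [1.6, 0.4, 0.4]
xyz [-0.5, 7.0, 6.8] rot [2.6, 0.4, 0.4]
xyz [-0.5, 10.5, 10.5] rot [3.6, 0.4, 0.4]
xyz [-0.5, 13.9, 14.2] rot [4.6, 0.4, 0.4]
xyz [-0.5, 17.1, 18.1] rot [5.6, 0.4, 0.4]
```

apply_moves --increments '[{"grip": 255, "xyz": [0, 3.5, 3.5], "rotation": [1, 0, 0]}, {"grip": 255, "xyz": [0, 7, 7], "rotation": [2, 0, 0]}, {"grip": 255, "xyz": [0, 10.5, 10.5], "rotation": [3, 0, 0]}, {"grip": 255, "xyz": [0, 14, 14.5], "rotation": [4, 0, 0]}, {"grip": 255, "xyz": [0, 17, 18.5], "rotation": [5, 0, 0]}]'

```text
time: 5.85
ee_pos: [0.5245, 0.1135, 0.2017]
eef_rot: [-0.678, 0.729, 0.07, -0.059]
ft_force: [0.5, 0.9, 1.5]
width: 0.0006
```

Run:
```python
from h import *
s=status()
rows([lidpose(.73-.04*i,10-1.0*i,0) for i in range(1,6)])
```

```text
t 5.85 tcp [0.5245 0.1135 0.2017] anal [ 16.2  49.4 201.7] F [0.5 0.9 1.5] w 0.0006 q [ 0.22  0.35 -0.6   1.56  0.11  1.45 -2.03]
xyz [-0.6, 3.1, 3.1] rot [1.5, 0.4, 0.4]
xyz [-0.6, 6.3, 7.0] rot [2.5, 0.4, 0.4]
xyz [-0.6, 9.4, 11.0] rot [3.5, 0.4, 0.4]
xyz [-0.5, 12.3, 15.1] rot [4.5, 0.4, 0.4]
xyz [-0.5, 15.0, 19.3] rot [5.5, 0.4, 0.4]
```

apply_moves --increments '[{"grip": 255, "xyz": [0, 3, 3.5], "rotation": [1, 0, 0]}, {"grip": 255, "xyz": [0, 6.5, 7.5], "rotation": [2, 0, 0]}, {"grip": 255, "xyz": [0, 9.5, 11.5], "rotation": [3, 0, 0]}, {"grip": 255, "xyz": [0, 12.5, 15.5], "rotation": [4, 0, 0]}, {"grip": 255, "xyz": [0, 15, 19.5], "rotation": [5, 0, 0]}]'

```text
time: 6.48
ee_pos: [0.5061, 0.115, 0.185]
eef_rot: [-0.68, 0.732, 0.037, -0.029]
ft_force: [0.7, -0.4, 0.5]
width: 0.0009
```

Run:
```python
from h import *
s=status()
rows([lidpose(.53-.035*i,5-1.0*i,0) for i in range(1,6)])
c,a=lidang()
m=(a[:,2]>103)&(a[:,2]<235)&(a[:,1]>-25)&(a[:,1]<140)&(a[:,0]<80)&(a[:,0]>-70)
q=a[m];ang=np.degrees(np.arctan2(q[:,2]-97,85-q[:,0]));h,e=np.histogram(ang,bins=np.arange(0,90,3));print([(int(i),int(j)) for i,j in zip(e,h)])
cv2.imwrite('pics/s4.png',cv2.resize(c['img'][80:300,220:460],None,fx=3,fy=2.7))
```

```text
t 6.47 tcp [0.5061 0.115  0.185 ] anal [ -2.3  49.5 185. ] F [ 0.7 -0.4  0.5] w 0.0009 q [ 0.25  0.25 -0.61  1.7   0.1   1.32 -2.03]
xyz [-0.5, 2.4, 3.1] rot [1.4, 0.4, 0.3]
xyz [-0.5, 4.8, 6.7] rot [2.4, 0.4, 0.3]
xyz [-0.5, 7.2, 10.4] rot [3.4, 0.4, 0.3]
xyz [-0.5, 9.4, 14.2] rot [4.4, 0.4, 0.3]
xyz [-0.5, 11.4, 18.0] rot [5.4, 0.4, 0.3]
[(0, 0), (3, 0), (6, 0), (9, 0), (12, 0), (15, 0), (18, 0), (21, 0), (24, 0), (27, 0), (30, 52), (33, 153), (36, 220), (39, 275), (42, 144), (45, 105), (48, 88), (51, 75), (54, 48), (57, 28), (60, 22), (63, 14), (66, 13), (69, 14), (72, 9), (75, 13), (78, 9), (81, 0), (84, 0)]
```

View pics/s4.png

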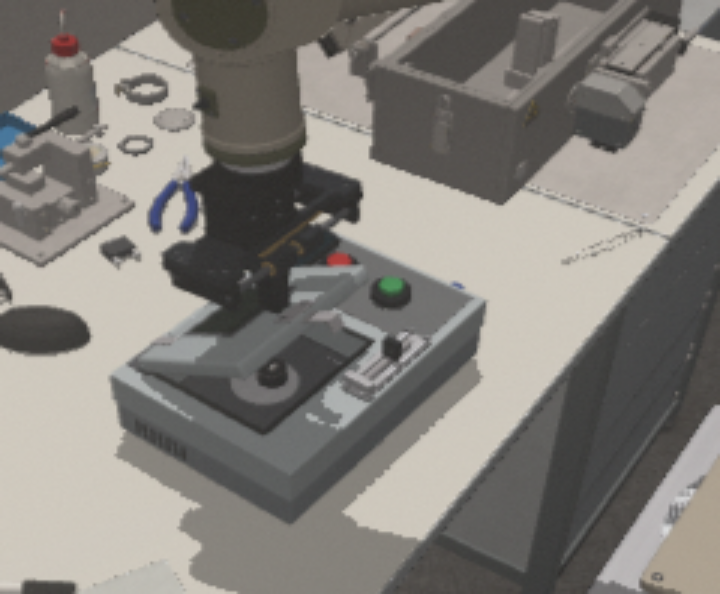

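The lid is about 30° open, and the fingertips sit on its outer face near (275,300). I'll keep going.

apply_moves --increments '[{"grip": 255, "xyz": [0, 2.5, 3.5], "rotation": [1, 0, 0]}, {"grip": 255, "xyz": [0, 5, 7], "rotation": [2, 0, 0]}, {"grip": 255, "xyz": [0, 7, 10.5], "rotation": [3, 0, 0]}, {"grip": 255, "xyz": [0, 9.5, 14.5], "rotation": [4, 0, 0]}, {"grip": 255, "xyz": [0, 11.5, 18], "rotation": [5, 0, 0]}]'

```text
time: 7.15
ee_pos: [0.4921, 0.1163, 0.1676]
eef_rot: [-0.681, 0.732, 0.005, 0.001]
ft_force: [1.2, 0.3, 0.4]
width: 0.0001
```

Run:
```python
from h import *
s=status()
rows([lidpose(.355-.03*i,0,0) for i in range(1,12)])
```

```text
t 7.15 tcp [0.4921 0.1163 0.1676] anal [-16.4  49.7 167.6] F [1.2 0.3 0.4] w 0.0001 q [ 0.26  0.17 -0.62  1.82  0.1   1.18 -2.04]
xyz [-0.3, 0.8, 2.8] rot [0.4, 0.4, 0.3]
xyz [-0.3, 2.6, 6.2] rot [0.4, 0.4, 0.3]
xyz [-0.3, 4.2, 9.6] rot [0.4, 0.4, 0.3]
xyz [-0.3, 5.7, 13.1] rot [0.4, 0.4, 0.3]
xyz [-0.2, 7.1, 16.6] rot [0.4, 0.4, 0.3]
xyz [-0.2, 8.4, 20.2] rot [0.4, 0.4, 0.3]
xyz [-0.2, 9.6, 23.8] rot [0.4, 0.4, 0.3]
xyz [-0.2, 10.7, 27.4] rot [0.4, 0.4, 0.3]
xyz [-0.2, 11.7, 31.1] rot [0.4, 0.4, 0.3]
xyz [-0.1, 12.5, 34.8] rot [0.4, 0.4, 0.3]
xyz [-0.1, 13.3, 38.5] rot [0.4, 0.4, 0.3]
```

apply_moves --increments '[{"grip": 255, "xyz": [0, 1, 3], "rotation": [0, 0, 0]}, {"grip": 255, "xyz": [0, 2.5, 6], "rotation": [0, 0, 0]}, {"grip": 255, "xyz": [0, 4, 9], "rotation": [0, 0, 0]}, {"grip": 255, "xyz": [0, 5.5, 12.5], "rotation": [0, 0, 0]}, {"grip": 255, "xyz": [0, 7, 16], "rotation": [0, 0, 0]}]'

```text
time: 7.78
ee_pos: [0.4849, 0.1169, 0.1513]
eef_rot: [-0.681, 0.732, 0.005, 0.001]
ft_force: [-0.1, 0.3, 0.3]
width: 0.0005
```

apply_moves --increments '[{"grip": 255, "xyz": [0, 1, 3.5], "rotation": [0, 0, 0]}, {"grip": 255, "xyz": [0, 2.5, 6.5], "rotation": [0, 0, 0]}, {"grip": 255, "xyz": [0, 3.5, 9.5], "rotation": [0, 0, 0]}, {"grip": 255, "xyz": [0, 4.5, 12], "rotation": [0, 0, 0]}, {"grip": 255, "xyz": [0, 5, 14.5], "rotation": [0, 0, 0]}]'

```text
time: 8.4
ee_pos: [0.4798, 0.1175, 0.1367]
eef_rot: [-0.681, 0.732, 0.005, 0.001]
ft_force: [0.8, -0.5, 1.7]
width: 0.0006
```

Run:
```python
from h import *
s=status()
rows([lidpose(t,0,0) for t in (.1,.08,.06,.04,.02,0.01)])
```

```text
t 8.4 tcp [0.4798 0.1175 0.1367] anal [-28.7  49.9 136.7] F [ 0.8 -0.5  1.7] w 0.0006 q [ 0.25  0.18 -0.63  1.89  0.11  1.11 -2.06]
xyz [-0.2, -0.9, -1.6] rot [0.4, 0.4, 0.3]
xyz [-0.1, -0.3, 0.8] rot [0.4, 0.4, 0.3]
xyz [-0.1, 0.3, 3.3] rot [0.4, 0.4, 0.3]
xyz [-0.1, 0.8, 5.8] rot [0.4, 0.4, 0.3]
xyz [-0.1, 1.3, 8.3] rot [0.4, 0.4, 0.3]
xyz [-0.1, 1.5, 9.5] rot [0.4, 0.4, 0.3]
```

apply_moves --increments '[{"grip": 255, "xyz": [0, 0.5, 2], "rotation": [0, 0, 0]}, {"grip": 255, "xyz": [0, 0.5, 4], "rotation": [0, 0, 0]}, {"grip": 255, "xyz": [0, 1, 6], "rotation": [0, 0, 0]}, {"grip": 255, "xyz": [0, 1, 7.5], "rotation": [0, 0, 0]}, {"grip": 255, "xyz": [0, 1, 9], "rotation": [0, 0, 0]}]'

```text
time: 9.02
ee_pos: [0.4787, 0.1176, 0.1276]
eef_rot: [-0.681, 0.732, 0.005, 0.001]
ft_force: [-0.1, 0.7, 1.4]
width: 0.0002
```

apply_moves --increments '[{"grip": 255, "xyz": [0, 0, 1], "rotation": [0, 0, 0]}, {"grip": 255, "xyz": [0, 0, 2], "rotation": [0, 0, 0]}, {"grip": 255, "xyz": [0, 0, 2.5], "rotation": [0, 0, 0]}, {"grip": 255, "xyz": [0, 0, 2.5], "rotation": [0, 0, 0]}]'

```text
time: 9.52
ee_pos: [0.4787, 0.1177, 0.1264]
eef_rot: [-0.681, 0.732, 0.005, 0.0]
ft_force: [-7.6, -2.2, 16.3]
width: 0.0004
```

Run:
```python
from h import *
s=status()
c=cam('scene');cv2.imwrite('pics/s5.png',cv2.resize(c['img'][80:300,220:460],None,fx=3,fy=2.7))
```

```text
t 9.53 tcp [0.4787 0.1177 0.1264] anal [-29.8  50.  126.4] F [-7.6 -2.2 16.3] w 0.0004 q [ 0.25  0.19 -0.63  1.9   0.11  1.09 -2.06]
```

View pics/s5.png

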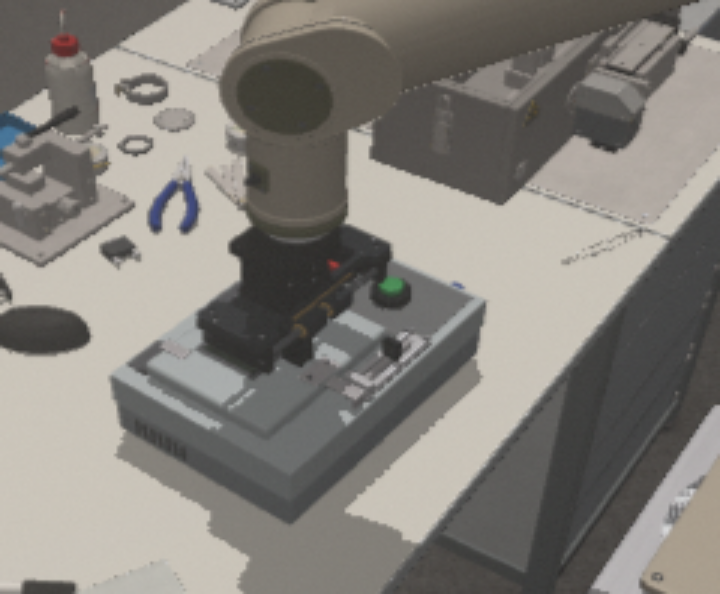

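The lid is shut: the fingertips are at z≈0.118 and resting on its stop. Now I'll lift and move to the right of the tab.

apply_moves --increments '[{"grip": 255, "xyz": [0, 0, -8], "rotation": [0, 0, 0]}, {"grip": 255, "xyz": [0, 0, -30], "rotation": [0, 0, 0]}, {"grip": 255, "xyz": [20, 10, -60], "rotation": [0, 0, 0]}, {"grip": 255, "xyz": [70, 35, -70], "rotation": [0, 0, 0]}, {"grip": 255, "xyz": [117, 60, -70], "rotation": [0, 0, 0]}]'

```text
time: 10.2
ee_pos: [0.4106, 0.0037, 0.197]
eef_rot: [-0.681, 0.732, 0.004, 0.001]
ft_force: [-0.2, -0.7, -0.2]
width: 0.0002
```

Run:
```python
from h import *
s=status()
rows([(W([-90,-67,117]),Rt(0))])
for n in('top','scene'):
    c,a=lidang(n)
    b=(c['img'].max(2)<60).ravel()
    t=(a[:,2]>119)&(a[:,2]<136)&(abs(a[:,0]+90)<16)&(abs(a[:,1]+20)<18);print(n,'tab',t.sum(),a[t].mean(0),a[t].min(0),a[t].max(0))
    t=(abs(a[:,2]-118)<12)&(a[:,0]>-60)&(a[:,0]<70)&(a[:,1]>20)&(a[:,1]<130);q=a[t];print('lid fit z=..x',np.polyfit(q[:,0],q[:,2],1),len(q))
    x0,y0,x1,y1=(255,160,395,255) if n=='top' else (240,140,400,280)
    cv2.imwrite(f'pics/{n}6.png',cv2.resize(c['img'][y0:y1,x0:x1],None,fx=5,fy=5,interpolation=cv2.INTER_CUBIC)[:600])
```

```text
t 10.2 tcp [0.4106 0.0037 0.197 ] anal [-88.8 -69.  197. ] F [-0.2 -0.7 -0.2] w 0.0002 q [ 0.45 -0.1  -0.52  2.   -0.06  1.23 -1.69]
xyz [-1.4, 0.9, 80.0] rot [0.2, 0.4, 0.4]<stdin>:7: RuntimeWarning: Mean of empty slice.
  ret = um.true_divide(
Traceback (most recent call last):
ValueError: zero-size array to reduction operation minimum which has no identity
```

Run:
```python
from h import *
for n in('scene','wrist'):
    c,a=lidang(n)
    if n=='scene':
        t=(a[:,2]>119)&(a[:,2]<136)&(abs(a[:,0]+90)<16)&(abs(a[:,1]+20)<18);print(n,'tab',t.sum(),a[t].mean(0) if t.any() else'')
        t=(abs(a[:,2]-118)<12)&(a[:,0]>-60)&(a[:,0]<70)&(a[:,1]>20)&(a[:,1]<130);q=a[t];print('lid fit z=..x',np.polyfit(q[:,0],q[:,2],1),len(q))
        cv2.imwrite('pics/scene6.png',cv2.resize(c['img'][140:260,240:400],None,fx=5,fy=5,interpolation=cv2.INTER_CUBIC))
    else: cv2.imwrite('pics/w6.png',c['img'])
```

```text
scene tab 27 [-88.82196111 -17.23054892 125.93426728]
lid fit z=..x [2.84877819e-03 1.18755066e+02] 1296
```

View pics/scene6.png

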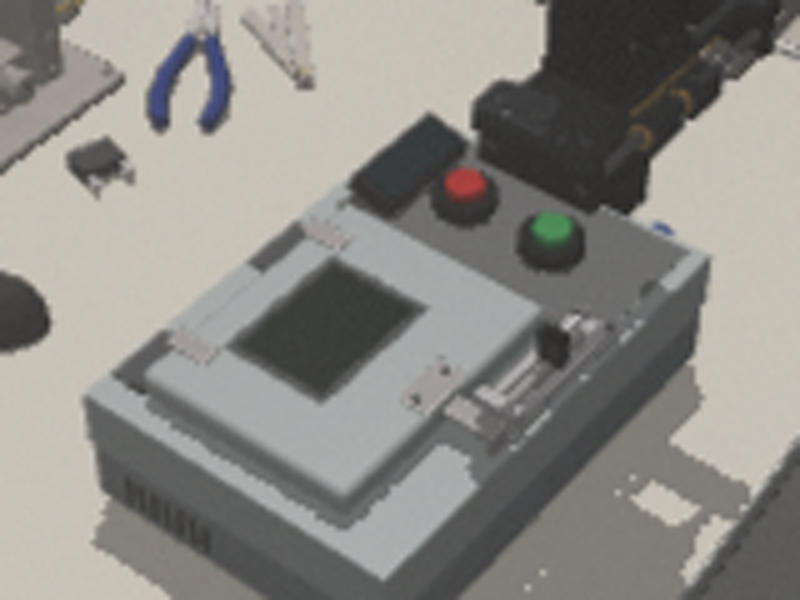

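View pics/w6.png

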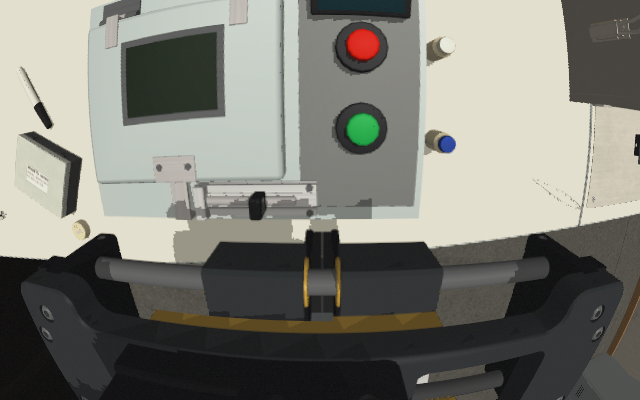

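Lid shut (face slope 0.003). The tab shows at (258,204) in the wrist view, the green key at (362,129) and the red key at (361,46). I'll use the wrist fisheye to refine the tab and key positions.

Run:
```python
from h import *
c=cam('wrist')
def ray(u,v):
    x,y=u-c['cx'],v-c['cy'];rr=np.hypot(x,y);f=c['f'];t=rr/f
    return np.array([np.sin(t)*x/rr,np.sin(t)*y/rr,np.cos(t)])
o=-c['R'].T@c['t'];print('cam',o,'f',c['f'])
def ana(p): return np.round((p-O)@RA*1000,1)
hsv=cv2.cvtColor(c['img'],cv2.COLOR_BGR2HSV)
for nm,lo,hi in [('green',(50,90,50),(90,255,255)),('red',(0,120,80),(8,255,255))]:
    m=cv2.inRange(hsv,lo,hi);m[:,:330]=0;m[180:]=0;m[:,400:]=0;M=cv2.moments(m,True);u,v=M['m10']/M['m00'],M['m01']/M['m00']
    d=c['R'].T@ray(u,v);q=o+d*(.113-o[2])/d[2];dz=c['range_z'][int(v),int(u)];P=o+d*dz/(ray(u,v)[2]);print(nm,u,v,'plane',ana(q),'depth',ana(P))
m=(c['img'].max(2)<45).astype(np.uint8);m[:,:240]=0;m[:,275:]=0;m[:180]=0;m[222:]=0
ys,xs=np.nonzero(m);print(xs.min(),xs.max(),ys.min(),ys.max())
pts=[]
for u,v in zip(xs,ys):
    q=ray(u,v);pts.append((o+c['R'].T@q*c['range_z'][v,u]/q[2]-O)@RA*1000)
pts=np.array(pts);t=pts[:,2]>125;print('tab top',pts[t].mean(0),pts[t].min(0),pts[t].max(0),t.sum());print(np.percentile(pts,[5,95],axis=0))
```

```text
cam [ 0.48895904 -0.00577163  0.34927398] f 309.70691628693146
green 365.3839184597962 130.30464326160816 plane [ -29.  -104.4  113. ] depth [ -28.9 -104.4  113.6]
red 365.9496487119438 46.131147540983605 plane [  36.2 -104.1  113. ] depth [  36.  -104.   114.1]
252 268 193 220
tab top [-87.9109037  -22.70026069 129.89025666] [-97.40635619 -72.27125779 125.11817047] [ -9.90114289 -17.35629219 349.27397667] 235
[[-96.12130149 -26.44148948 109.85962306]
 [-80.44021218 -18.23974746 128.02220296]]
```

apply_moves --increments '[{"grip": 255, "xyz": [-1, 1, 25], "rotation": [0, 0, 0]}, {"grip": 255, "xyz": [-1, 1, 50], "rotation": [0, 0, 0]}, {"grip": 255, "xyz": [-1, 1, 70], "rotation": [0, 0, 0]}, {"grip": 255, "xyz": [-1, 1, 79], "rotation": [0, 0, 0]}, {"grip": 255, "xyz": [-1, 1, 79], "rotation": [0, 0, 0]}]'

```text
time: 11.02
ee_pos: [0.4096, 0.0066, 0.1172]
eef_rot: [-0.681, 0.733, 0.005, 0.001]
ft_force: [-0.3, 0.0, -0.2]
width: 0.0003
```

Run:
```python
from h import *
s=status()
rows([(W([-89,y,117]),Rt(0)) for y in(-50,-40,-30,-20,-8)])
c=cam('scene');cv2.imwrite('pics/s7.png',cv2.resize(c['img'][140:260,260:420],None,fx=5,fy=5,interpolation=cv2.INTER_CUBIC))
```

```text
t 11.03 tcp [0.4096 0.0066 0.1172] anal [-90.  -66.2 117.2] F [-0.3  0.  -0.2] w 0.0003 q [ 0.43 -0.01 -0.54  2.1  -0.01  1.05 -1.75]
xyz [-16.2, -1.1, 0.3] rot [0.3, 0.4, 0.3]
xyz [-26.2, -1.1, 0.4] rot [0.3, 0.4, 0.3]
xyz [-36.2, -1.2, 0.5] rot [0.3, 0.4, 0.3]
xyz [-46.2, -1.2, 0.6] rot [0.3, 0.4, 0.3]
xyz [-58.2, -1.3, 0.7] rot [0.3, 0.4, 0.3]
```

View pics/s7.png

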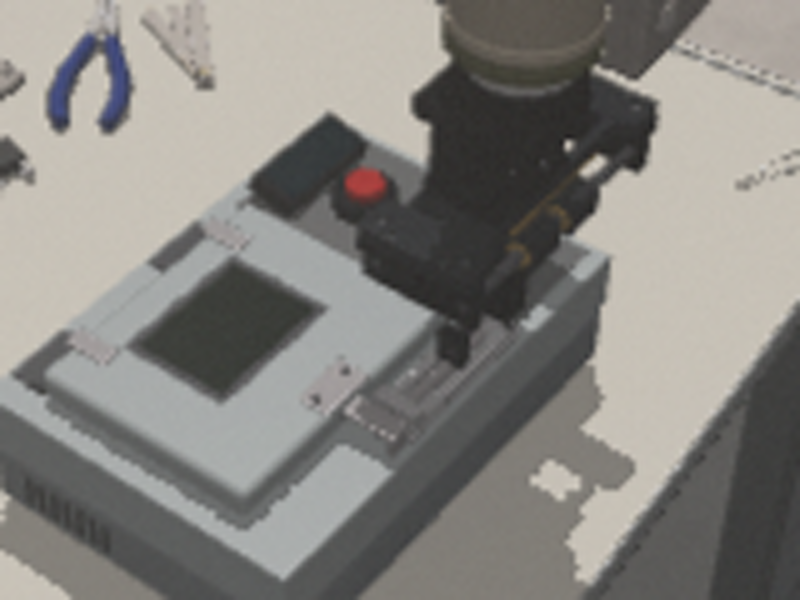

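The fingertips at (510,285) are just to the right of the black tab at (455,340). Now I'll push left.

apply_moves --increments '[{"grip": 255, "xyz": [-10, 0, 0], "rotation": [0, 0, 0]}, {"grip": 255, "xyz": [-18, 0, 0], "rotation": [0, 0, 0]}, {"grip": 255, "xyz": [-24, 0, 0], "rotation": [0, 0, 0]}, {"grip": 255, "xyz": [-30, 0, 0], "rotation": [0, 0, 0]}, {"grip": 255, "xyz": [-36, 0, 0], "rotation": [0, 0, 0]}]'

```text
time: 11.7
ee_pos: [0.4126, 0.0423, 0.1181]
eef_rot: [-0.68, 0.733, 0.004, 0.001]
ft_force: [-0.9, -2.9, 1.0]
width: 0.0003
```

apply_moves --increments '[{"grip": 255, "xyz": [-5, 0, 0], "rotation": [0, 0, 0]}, {"grip": 255, "xyz": [-10, 0, 0], "rotation": [0, 0, 0]}, {"grip": 255, "xyz": [-15, 0, 0], "rotation": [0, 0, 0]}, {"grip": 255, "xyz": [-19, 0, 0], "rotation": [0, 0, 0]}]'

```text
time: 12.2
ee_pos: [0.414, 0.0615, 0.1181]
eef_rot: [-0.68, 0.733, 0.004, 0.001]
ft_force: [0.2, -2.8, -1.1]
width: 0.0004
```

Run:
```python
from h import *
s=status()
c=cam('scene');cv2.imwrite('pics/s8.png',cv2.resize(c['img'][140:260,260:420],None,fx=5,fy=5,interpolation=cv2.INTER_CUBIC))
```

```text
t 12.2 tcp [0.414  0.0615 0.1181] anal [-89.9 -11.1 118.1] F [ 0.2 -2.8 -1.1] w 0.0004 q [ 0.36  0.01 -0.61  2.08  0.    1.05 -1.89]
```

View pics/s8.png

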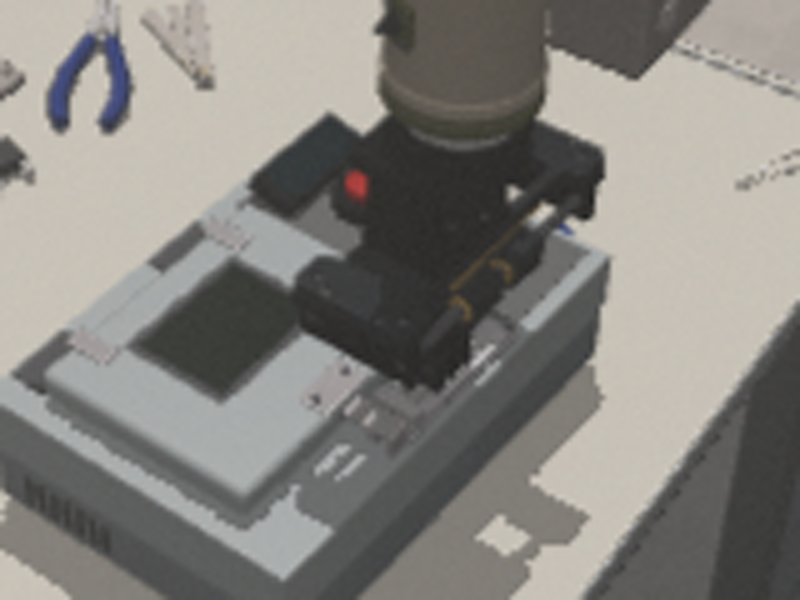

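Force is still only sliding friction (2.8 N), so I'll keep pushing until it reaches the end stop.

apply_moves --increments '[{"grip": 255, "xyz": [-2, 0, 0], "rotation": [0, 0, 0]}, {"grip": 255, "xyz": [-4, 0, 0], "rotation": [0, 0, 0]}, {"grip": 255, "xyz": [-5, 0, 0], "rotation": [0, 0, 0]}]'

```text
time: 12.62
ee_pos: [0.4144, 0.067, 0.1181]
eef_rot: [-0.681, 0.733, 0.004, 0.001]
ft_force: [0.1, -3.0, -1.1]
width: 0.0005
```

apply_moves --increments '[{"grip": 255, "xyz": [-1, 0, 0], "rotation": [0, 0, 0]}, {"grip": 255, "xyz": [-2, 0, 0], "rotation": [0, 0, 0]}, {"grip": 255, "xyz": [-2, 0, 0], "rotation": [0, 0, 0]}]'

```text
time: 13.0
ee_pos: [0.4145, 0.0691, 0.1181]
eef_rot: [-0.681, 0.733, 0.004, 0.001]
ft_force: [0.2, -0.9, -1.5]
width: 0.0002
```

apply_moves --increments '[{"grip": 255, "xyz": [-1, 0, 0], "rotation": [0, 0, 0]}, {"grip": 255, "xyz": [-2, 0, 0], "rotation": [0, 0, 0]}, {"grip": 255, "xyz": [-2.5, 0, 0], "rotation": [0, 0, 0]}]'

```text
time: 13.38
ee_pos: [0.4147, 0.0711, 0.1181]
eef_rot: [-0.681, 0.733, 0.004, 0.001]
ft_force: [0.3, -5.5, 0.7]
width: 0.0003
```

Run:
```python
from h import *
s=status()
for n in('wrist','scene'):
    c,a=lidang(n);cv2.imwrite(f'pics/{n}9.png',c['img'])
    if n=='scene':
        t=(a[:,2]>119)&(a[:,2]<132)&(abs(a[:,0]+90)<13)&(a[:,1]>0)&(a[:,1]<25);print(t.sum(),a[t].mean(0) if t.any() else '')
```

```text
t 13.38 tcp [0.4147 0.0711 0.1181] anal [-89.9  -1.5 118.1] F [ 0.3 -5.5  0.7] w 0.0003 q [ 0.35  0.02 -0.62  2.08  0.01  1.05 -1.92]
33 [-92.8436121   12.27811796 125.67470484]
```

View pics/wrist9.png

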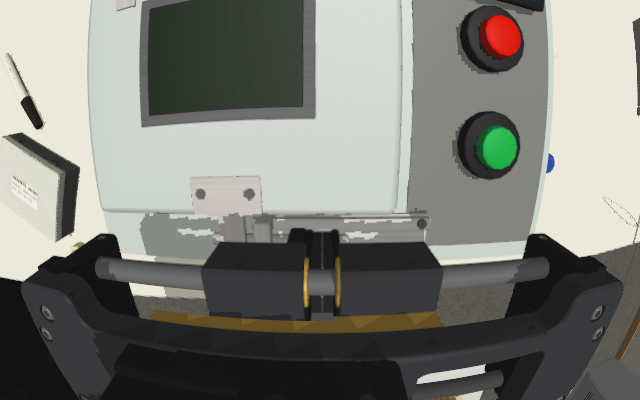

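apply_moves --increments '[{"grip": 255, "xyz": [-1, 0, 0], "rotation": [0, 0, 0]}, {"grip": 255, "xyz": [-2, 0, 0], "rotation": [0, 0, 0]}, {"grip": 255, "xyz": [-3, 0, 0], "rotation": [0, 0, 0]}]'

```text
time: 13.85
ee_pos: [0.4147, 0.0712, 0.1181]
eef_rot: [-0.68, 0.733, 0.003, -0.001]
ft_force: [-1.2, -17.0, 5.4]
width: 0.0005
```

apply_moves --increments '[{"grip": 255, "xyz": [-1, 0, 0], "rotation": [0, 0, 0]}, {"grip": 255, "xyz": [-2, 0, 0], "rotation": [0, 0, 0]}, {"grip": 255, "xyz": [-2, 0, 0], "rotation": [0, 0, 0]}]'

```text
time: 14.22
ee_pos: [0.4147, 0.0712, 0.1182]
eef_rot: [-0.679, 0.734, 0.002, -0.002]
ft_force: [-0.3, -11.7, 3.1]
width: 0.0005
```

That's a hard stop: no motion at 17 N. I'll back off, lift and check.

apply_moves --increments '[{"grip": 255, "xyz": [6, 0, 0], "rotation": [0, 0, 0]}, {"grip": 255, "xyz": [14, 0, -2], "rotation": [0, 0, 0]}, {"grip": 255, "xyz": [18, 0, -30], "rotation": [0, 0, 0]}, {"grip": 255, "xyz": [50, -25, -60], "rotation": [0, 0, 0]}, {"grip": 255, "xyz": [100, -60, -60], "rotation": [0, 0, 0]}]'

```text
time: 14.85
ee_pos: [0.4693, -0.033, 0.1809]
eef_rot: [-0.681, 0.733, -0.0, -0.001]
ft_force: [2.1, -1.1, 0.9]
width: 0.0008
```

Run:
```python
from h import *
s=status()
rows([(W([-29,-103,z]),Rt(0)) for z in(180,140,124,120,117)])
c,a=lidang('scene')
t=(a[:,2]>119)&(a[:,2]<136)&(abs(a[:,0]+90)<16)&(a[:,1]>-30)&(a[:,1]<30);print('tab',t.sum(),a[t].mean(0) if t.any() else'')
t=(abs(a[:,2]-118)<12)&(a[:,0]>-60)&(a[:,0]<70)&(a[:,1]>20)&(a[:,1]<130);q=a[t];print('lid fit z=..x',np.polyfit(q[:,0],q[:,2],1),len(q))
cv2.imwrite('pics/scene10.png',cv2.resize(c['img'][140:260,240:400],None,fx=5,fy=5,interpolation=cv2.INTER_CUBIC))
c=cam('wrist');cv2.imwrite('pics/w10.png',c['img'])
```

```text
t 14.85 tcp [ 0.4693 -0.033   0.1809] anal [ -27.4 -100.9  180.9] F [ 2.1 -1.1  0.9] w 0.0008 q [ 0.46  0.06 -0.5   1.9   0.03  1.19 -1.69]
xyz [2.1, 1.6, 0.9] rot [0.0, -0.0, 0.3]
xyz [2.0, 1.6, 40.9] rot [0.0, -0.0, 0.3]
xyz [2.0, 1.6, 56.9] rot [0.0, -0.0, 0.3]
xyz [2.0, 1.6, 60.9] rot [0.0, -0.0, 0.3]
xyz [2.0, 1.6, 63.9] rot [0.0, -0.0, 0.3]
tab 28 [-88.35753661  14.95341038 126.43540756]
lid fit z=..x [4.96631884e-03 1.18729688e+02] 1297
```

View pics/scene10.png

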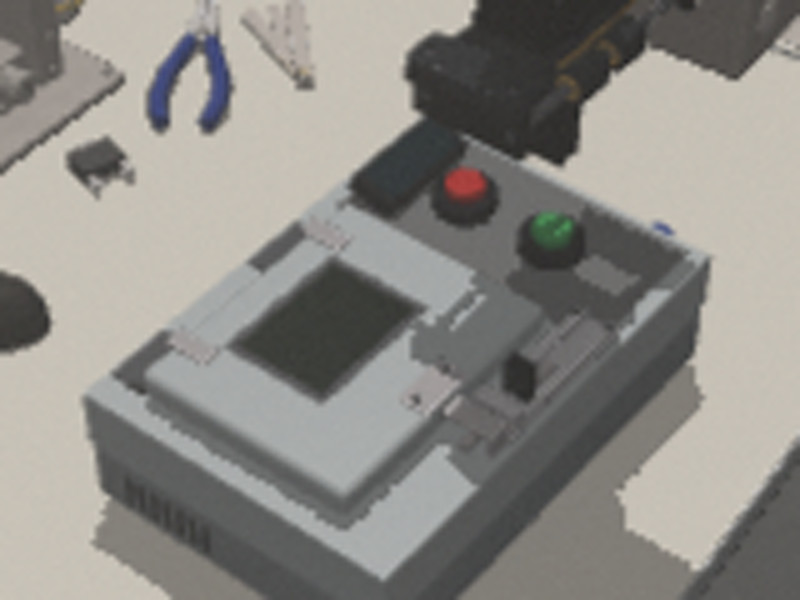

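View pics/w10.png

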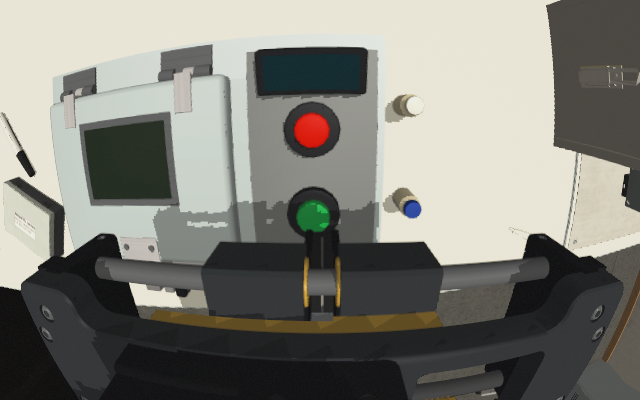

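The tab moved about 32 mm in the scene view, to (520,375) in the crop. Before starting I'll look again from the earlier wrist pose to confirm the bar is through the keeper.

apply_moves --increments '[{"grip": 255, "xyz": [-15, 30, -10], "rotation": [0, 0, 0]}, {"grip": 255, "xyz": [-32, 62, -18], "rotation": [0, 0, 0]}, {"grip": 255, "xyz": [-32, 62, -18], "rotation": [0, 0, 0]}]'

```text
time: 15.32
ee_pos: [0.4092, -0.0005, 0.1971]
eef_rot: [-0.677, 0.736, 0.001, -0.002]
ft_force: [0.4, 0.3, 0.9]
width: 0.0003
```

Run:
```python
from h import *
s=status()
c=cam('wrist');cv2.imwrite('pics/w11.png',cv2.resize(c['img'][130:240,130:340],None,fx=3.8,fy=3.8,interpolation=cv2.INTER_CUBIC))
def ray(u,v):
    x,y=u-c['cx'],v-c['cy'];rr=np.hypot(x,y);t=rr/c['f'];return np.array([np.sin(t)*x/rr,np.sin(t)*y/rr,np.cos(t)])
o=-c['R'].T@c['t'];pts=[];uv=[]
for v in range(150,235):
    for u in range(150,300):
        q=ray(u,v);pts.append((o+c['R'].T@q*c['range_z'][v,u]/q[2]-O)@RA*1000);uv.append((u,v))
pts=np.array(pts);uv=np.array(uv)
t=(pts[:,2]>122)&(pts[:,2]<132)&(pts[:,0]<-70)&(pts[:,0]>-110);print(t.sum(),np.percentile(pts[t],[3,50,97],axis=0).round(1),uv[t].mean(0))
```

```text
t 15.32 tcp [ 0.4092 -0.0005  0.1971] anal [-89.9 -73.3 197.1] F [0.4 0.3 0.9] w 0.0003 q [ 0.45 -0.11 -0.52  2.01 -0.05  1.23 -1.7 ]
287 [[-97.8   5.6 122.5]
 [-88.5   9.3 126.8]
 [-80.8  14.8 128.2]] [215.34843206 208.94773519]
```

View pics/w11.png

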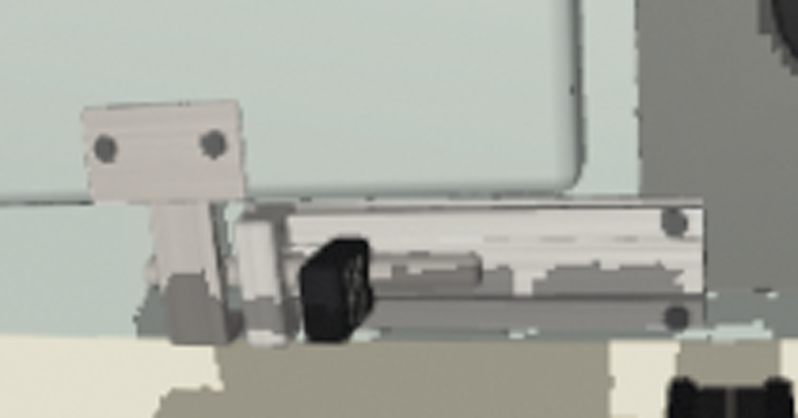

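The bar end shows at about (152,270), to the left of the keeper (155–225), so it goes through. As a frame check I'll measure the tab-to-keeper distance, which should be 38 mm.

Run:
```python
from h import *
s=status();rows([(W([-29,-104,z]),Rt(0)) for z in(180,160,130)])
c=cam('wrist');o=-c['R'].T@c['t']
def pt(u,v):
    x,y=u-c['cx'],v-c['cy'];rr=np.hypot(x,y);t=rr/c['f'];q=np.array([np.sin(t)*x/rr,np.sin(t)*y/rr,np.cos(t)]);return (o+c['R'].T@q*c['range_z'][v,u]/q[2]-O)@RA*1000
for v in (188,194,200):
    print(v,[(u,*pt(u,v).round(0)[1:]) for u in range(164,196,2)])
for v in (199,205): print(v,[(u,*pt(u,v).round(0)[1:]) for u in range(206,232,2)])
```

```text
t 15.38 tcp [ 0.41   -0.0014  0.1969] anal [-89.  -74.1 196.9] F [ 0.3 -0.4 -0.2] w 0.0008 q [ 0.45 -0.1  -0.52  2.   -0.05  1.23 -1.7 ]
xyz [29.6, -60.2, 16.7] rot [0.2, -0.1, -0.3]
xyz [29.5, -60.3, 36.7] rot [0.2, -0.1, -0.3]
xyz [29.5, -60.4, 66.7] rot [0.2, -0.1, -0.3]
188 [(164, np.float64(72.0), np.float64(94.0)), (166, np.float64(69.0), np.float64(94.0)), (168, np.float64(68.0), np.float64(94.0)), (170, np.float64(55.0), np.float64(113.0)), (172, np.float64(53.0), np.float64(113.0)), (174, np.float64(50.0), np.float64(114.0)), (176, np.float64(50.0), np.float64(111.0)), (178, np.float64(47.0), np.float64(112.0)), (180, np.float64(45.0), np.float64(113.0)), (182, np.float64(43.0), np.float64(113.0)), (184, np.float64(41.0), np.float64(113.0)), (186, np.float64(48.0), np.float64(95.0)), (188, np.float64(46.0), np.float64(94.0)), (190, np.float64(44.0), np.float64(94.0)), (192, np.float64(35.0), np.float64(110.0)), (194, np.float64(33.0), np.float64(110.0))]
194 [(164, np.float64(72.0), np.float64(95.0)), (166, np.float64(71.0), np.float64(93.0)), (168, np.float64(67.0), np.floa
[... 1725 characters left out ...]
)), (226, np.float64(6.0), np.float64(104.0)), (228, np.float64(5.0), np.float64(104.0)), (230, np.float64(3.0), np.float64(104.0))]
205 [(206, np.float64(25.0), np.float64(106.0)), (208, np.float64(15.0), np.float64(126.0)), (210, np.float64(13.0), np.float64(127.0)), (212, np.float64(11.0), np.float64(127.0)), (214, np.float64(9.0), np.float64(128.0)), (216, np.float64(8.0), np.float64(126.0)), (218, np.float64(6.0), np.float64(126.0)), (220, np.float64(6.0), np.float64(123.0)), (222, np.float64(6.0), np.float64(118.0)), (224, np.float64(6.0), np.float64(112.0)), (226, np.float64(6.0), np.float64(107.0)), (228, np.float64(4.0), np.float64(106.0)), (230, np.float64(3.0), np.float64(106.0))]
```

The keeper centre is at 48.5 and the tab centre at 10.5: a 38 mm gap, so the bolt is fully home. Now to the position above the green key.

apply_moves --increments '[{"grip": 255, "xyz": [10, -20, 0], "rotation": [0, 0, 0]}, {"grip": 255, "xyz": [29.5, -60, 10], "rotation": [0, 0, 0]}, {"grip": 255, "xyz": [29.5, -60, 35], "rotation": [0, 0, 0]}, {"grip": 255, "xyz": [29.5, -60, 62], "rotation": [0, 0, 0]}, {"grip": 255, "xyz": [29.5, -60, 66], "rotation": [0, 0, 0]}]'

```text
time: 16.05
ee_pos: [0.4665, -0.0366, 0.1286]
eef_rot: [-0.677, 0.736, 0.003, -0.003]
ft_force: [0.1, 0.2, 1.8]
width: 0.0003
```

Run:
```python
from h import *
s=status();rows([(W([-29,-104,z]),Rt(0)) for z in(121,117)])
c=cam('scene');cv2.imwrite('pics/scene12.png',cv2.resize(c['img'][140:260,260:420],None,fx=5,fy=5,interpolation=cv2.INTER_CUBIC))
```

```text
t 16.05 tcp [ 0.4665 -0.0366  0.1286] anal [ -29.9 -104.8  128.6] F [0.1 0.2 1.8] w 0.0003 q [ 0.46  0.12 -0.5   1.96  0.06  1.09 -1.72]
xyz [-0.8, -0.9, 7.6] rot [0.4, -0.0, -0.3]
xyz [-0.8, -0.9, 11.6] rot [0.4, -0.0, -0.3]
```

View pics/scene12.png

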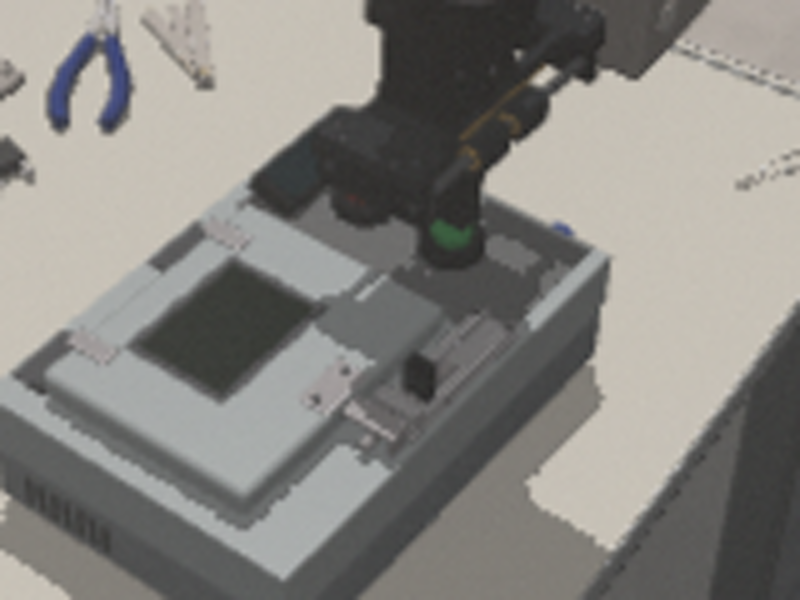

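The fingertips are just over the green key at (450,235). Pressing slowly.

apply_moves --increments '[{"grip": 255, "xyz": [-0.5, -0.5, 4], "rotation": [0, 0, 0]}, {"grip": 255, "xyz": [-0.5, -0.5, 7], "rotation": [0, 0, 0]}, {"grip": 255, "xyz": [-0.5, -0.5, 9], "rotation": [0, 0, 0]}, {"grip": 255, "xyz": [-0.5, -0.5, 11], "rotation": [0, 0, 0]}, {"grip": 255, "xyz": [-0.5, -0.5, 12], "rotation": [0, 0, 0]}]'

```text
time: 16.73
ee_pos: [0.4682, -0.0361, 0.1191]
eef_rot: [-0.677, 0.736, 0.001, -0.002]
ft_force: [-8.2, -0.5, 24.9]
width: 0.0005
```

apply_moves --increments '[{"grip": 255, "xyz": [0, 0, 1], "rotation": [0, 0, 0]}, {"grip": 255, "xyz": [0, 0, 2], "rotation": [0, 0, 0]}, {"grip": 255, "xyz": [0, 0, 2], "rotation": [0, 0, 0]}]'

```text
time: 17.1
ee_pos: [0.4683, -0.0362, 0.1191]
eef_rot: [-0.677, 0.736, 0.001, -0.002]
ft_force: [-10.5, 0.7, 24.7]
width: 0.0005
```

It stopped at tip z=0.1111 with 25 N. That's either the key bottomed out or its dark collar. I'll release and measure the collar height.

apply_moves --increments '[{"grip": 255, "xyz": [0, 0, -6], "rotation": [0, 0, 0]}, {"grip": 255, "xyz": [0, 0, -20], "rotation": [0, 0, 0]}, {"grip": 255, "xyz": [5, 30, -60], "rotation": [0, 0, 0]}, {"grip": 255, "xyz": [5, 50, -80], "rotation": [0, 0, 0]}, {"grip": 255, "xyz": [5, 50, -80], "rotation": [0, 0, 0]}]'

```text
time: 17.73
ee_pos: [0.4187, -0.037, 0.2011]
eef_rot: [-0.676, 0.736, -0.001, -0.002]
ft_force: [-0.4, -0.2, -0.5]
width: 0.0004
```

Run:
```python
from h import *
s=status();rows([(W([-29,-104,z]),Rt(0)) for z in(170,130,)])
c=cam('wrist');o=-c['R'].T@c['t'];cv2.imwrite('pics/w13.png',c['img'])
v,u=np.mgrid[0:240,180:460];u=u.ravel();v=v.ravel()
x,y=u-c['cx'],v-c['cy'];rr=np.hypot(x,y);t=rr/c['f'];q=np.stack([np.sin(t)*x/rr,np.sin(t)*y/rr,np.cos(t)],1)
a=((o+(q/q[:,2:]*c['range_z'][v,u][:,None])@c['R'])-O)@RA*1000
hsv=cv2.cvtColor(c['img'],cv2.COLOR_BGR2HSV)
for nm,lo,hi in [('green',(50,90,50),(90,255,255)),('red',(0,120,80),(8,255,255))]:
    m=cv2.inRange(hsv,lo,hi)[v,u]>0; m&=abs(a[:,2]-112)<12
    ce=np.median(a[m],0);print(nm,ce,m.sum())
    d=np.hypot(a[:,0]-ce[0],a[:,1]-ce[1])
    for k in range(0,30,2):
        g=(d>=k)&(d<k+2)&(a[:,2]<125);print(k,g.sum(),np.percentile(a[g,2],[10,50,90]).round(1))
```

```text
t 17.73 tcp [ 0.4187 -0.037   0.2011] anal [ -77.5 -108.9  201.1] F [-0.4 -0.2 -0.5] w 0.0004 q [ 0.5  -0.08 -0.49  1.98 -0.04  1.24 -1.63]
xyz [-5.3, -48.5, 31.0] rot [0.0, -0.2, -0.4]
xyz [-5.4, -48.6, 71.0] rot [0.0, -0.2, -0.4]
green [ -28.71960685 -105.07051138  113.93841242] 848
0 20 [113.2 114.3 115.1]
2 61 [113.5 114.2 115.2]
4 102 [113.3 114.2 115.2]
6 144 [113.3 114.2 115. ]
8 182 [113.4 114.2 115.1]
10 229 [112.5 113.7 114.7]
12 209 [105.7 106.8 113.5]
14 274 [105.4 106.2 107.1]
16 330 [105.4 106.2 107.1]
18 348 [105.  106.1 106.9]
20 276 [ 94.5  95.9 105.9]
22 341 [94.3 95.3 96.2]
24 444 [94.4 95.2 96.2]
26 458 [94.3 95.2 96.1]
28 509 [94.4 95.2 96.1]
red [  36.43958536 -104.80362933  113.91386102] 833
0 21 [113.8 114.2 115.1]
2 62 [113.2 114.1 115.1]
4 101 [113.1 114.1 114.8]
6 146 [113.4 114.2 115. ]
8 188 [113.2 114.2 115. ]
10 227 [112.4 113.7 114.7]
12 215 [105.5 107.  113.4]
14 287 [105.2 106.1 107. ]
16 331 [105.3 106.3 107.1]
18 356 [104.9 106.  107. ]
20 271 [ 94.5  96.  105.7]
22 358 [94.2 95.1 96.1]
24 442 [94.3 95.2 96.1]
26 522 [94.3 95.2 96.5]
28 560 [ 94.4  95.3 105.1]
```

View pics/w13.png

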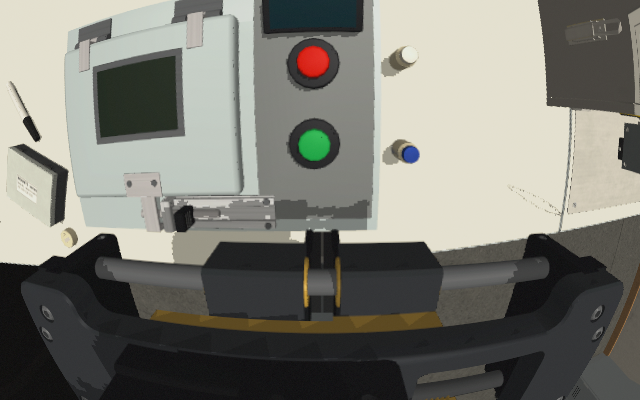

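The collar tops out at 106 mm, so it could not have been what stopped the press. Only the bottomed key could hold 25 N with no movement. The key is back up at 114 mm, level with the red one. One last check of the lid and bolt, then I'll hand in.

Run:
```python
from h import *
c,a=lidang('scene')
t=(a[:,2]>119)&(a[:,2]<136)&(abs(a[:,0]+90)<16)&(a[:,1]>-30)&(a[:,1]<30);print('tab',t.sum(),a[t].mean(0) if t.any() else'')
t=(abs(a[:,2]-118)<12)&(a[:,0]>-60)&(a[:,0]<70)&(a[:,1]>20)&(a[:,1]<130);q=a[t];print('lid',np.polyfit(q[:,0],q[:,2],1))
status()
S=dict(np.load('scene0.npz'));d=cv2.absdiff(S['img'],c['img']).max(2)
cv2.imwrite('pics/fin.png',c['img'])
print(r.close_job())
```

```text
tab 30 [-89.1430978   15.35450471 126.45050799]
lid [3.65167829e-03 1.18827863e+02]
t 17.82 tcp [ 0.4187 -0.0369  0.1992] anal [ -77.5 -108.8  199.2] F [ 0.3  0.2 -0.4] w 0.0008 q [ 0.5  -0.08 -0.49  1.98 -0.04  1.23 -1.63]
the job is handed in; nothing more can be done
None
```

View pics/fin.png

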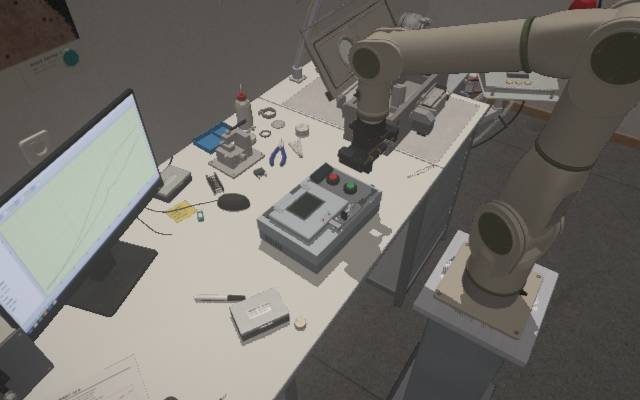

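The job is handed in at about 17.8 s: I eased the lid shut, pushed the bolt fully home, then pressed the green key and let it come back up.

**Last checks**
- **Lid:** it is flat and shut, its face at about 118.8 mm with a slope of 0.004. It took about 16 N at its stop at the end of the push.
- **Bolt:** it hit its end stop, with no further movement at 17 N. The tab-to-keeper gap measured 38 mm, which matches full travel, and the bar end was visible beyond the keeper before I pressed start.
- **Start key:** it stopped dead at about 25 N and came back up to 114 mm, level with the red key, which I never touched.
- **Bench:** the case, marker and cream mount look unmoved in the final picture, and both vials were still standing in the last wrist view. The tweezers were never approached. The specimen is under the shut lid, so I could not see it after closing.

**Disagreements**
- **Key travel:** the fingertips showed only about 3 mm of travel against the stated 4 mm. I put this down to measurement error, since the collar (106 mm) is too low to have blocked the press and a 5 N key cannot hold 25 N unless it is fully down. I had no direct sign that the analyser started.
- **Camera positions:** the two fixed cameras disagreed by about 5 mm in y, so I relied on the wrist camera near the tab and keys.

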